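Put the bench chisels away in order of width

TASK

Put the four bench chisels back in their wooden tray in order of blade width, from the narrowest slot to the widest. Each lies right way up in the one lane cut for its blade, handle at the end with the handle notches, fully down in both its notch and its slot, and not sticking out past the ends of the tray.

Things in the scene. Friction and masses are not known exactly. Their poses are not given: they have to be found in the camera images.
- chisel_6: bench chisel lying flat, blade 6 mm wide, blue plastic handle, steel end cap, about 265 mm long. Origin on the underside at mid-length; z up, +y towards the handle. Handle: y = +15 to +125 mm, 24 mm wide, 26 high. Blade: y = -134 (edge) to -6 mm, 1 to 7 mm high. Grip the handle across x, about y = 30 mm, near its balance point.
- chisel_12: bench chisel lying flat, blade 12 mm wide, light beech handle, about 265 mm long. Origin on the underside at mid-length; z up, +y towards the handle. Handle: y = +15 to +125 mm, 28 mm wide, 30 high. Blade: y = -134 (edge) to -6 mm, 1 to 9 mm high. Grip the handle across x, about y = 30 mm, near its balance point.
- chisel_20: bench chisel lying flat, blade 20 mm wide, light beech handle, about 265 mm long. Origin on the underside at mid-length; z up, +y towards the handle. Handle: y = +15 to +125 mm, 28 mm wide, 30 high. Blade: y = -134 (edge) to -6 mm, 1 to 9 mm high. Grip the handle across x, about y = 30 mm, near its balance point.
- chisel_32: bench chisel lying flat, blade 32 mm wide, dark brown handle, about 265 mm long. Origin on the underside at mid-length; z up, +y towards the handle. Handle: y = +15 to +125 mm, 28 mm wide, 30 high. Blade: y = -134 (edge) to -6 mm, 1 to 9 mm high. Grip the handle across x, about y = 30 mm, near its balance point.
- tray: chisel tray: fixed plywood board 234 x 284 x 12 mm, two wooden combs across it 160 mm apart, tops 38 mm above the bench: one has four equal handle notches, the other four blade slots of growing width; a dark chisel silhouette is painted in each lane. Origin under its middle, z up, x across the lanes from narrowest (-84 mm) to widest (+84), y towards the handle comb. Turned anew at each start.
- lane_6: tray lane for the 6 mm chisel. Origin: middle of its handle notch's bottom, 22 mm above the bench; y along the lane to the handle end, z up. Notch 32 mm wide at the bottom, 46 at the top, 16 deep; blade slot at y = -160 mm, 12 mm wide, 24 at the top. A chisel put away has its underside at z = 0, its origin at y = -85 mm, axes as the lane's. Board 10 mm below z = 0; next lane 56 mm aside.
- lane_12: tray lane for the 12 mm chisel. Origin: middle of its handle notch's bottom, 22 mm above the bench; y along the lane to the handle end, z up. Notch 32 mm wide at the bottom, 46 at the top, 16 deep; blade slot at y = -160 mm, 18 mm wide, 30 at the top. A chisel put away has its underside at z = 0, its origin at y = -85 mm, axes as the lane's. Board 10 mm below z = 0; next lane 56 mm aside.
- lane_20: tray lane for the 20 mm chisel. Origin: middle of its handle notch's bottom, 22 mm above the bench; y along the lane to the handle end, z up. Notch 32 mm wide at the bottom, 46 at the top, 16 deep; blade slot at y = -160 mm, 26 mm wide, 38 at the top. A chisel put away has its underside at z = 0, its origin at y = -85 mm, axes as the lane's. Board 10 mm below z = 0; next lane 56 mm aside.
- lane_32: tray lane for the 32 mm chisel. Origin: middle of its handle notch's bottom, 22 mm above the bench; y along the lane to the handle end, z up. Notch 32 mm wide at the bottom, 46 at the top, 16 deep; blade slot at y = -160 mm, 38 mm wide, 49 at the top. A chisel put away has its underside at z = 0, its origin at y = -85 mm, axes as the lane's. Board 10 mm below z = 0; next lane 56 mm aside.

How it is judged:
At the end, for the whole second after the job is handed in: Each chisel rests in the lane of its blade width, handle at the handle comb: within 8 mm of the lane's middle at the notch, 20 mm lengthwise, underside 4 mm below to 5 mm above the notch bottom, within 0.08 rad of the lane's direction, level lengthwise within 0.05 rad, rolled less than 0.6 rad (x of lane_6 in the frame of chisel_6 between -0.008 and 0.008 m and y of lane_6 in the frame of chisel_6 between 0.065 and 0.105 m and z of chisel_6 in the frame of lane_6 between -0.004 and 0.005 m and angle between the y axis of chisel_6 and the y axis of lane_6, either way round below 0.08 rad and angle between each of chisel_6, chisel_12, chisel_20, chisel_32's own z axis and vertical below 0.6 rad and angle between chisel_6's own y axis and vertical between 1.52 and 1.62 rad and linear speed of each of chisel_6, chisel_12, chisel_20, chisel_32 below 0.02 m/s and angular speed of each of chisel_6, chisel_12, chisel_20, chisel_32 below 0.2 rad/s and x of lane_12 in the frame of chisel_12 between -0.008 and 0.008 m and y of lane_12 in the frame of chisel_12 between 0.065 and 0.105 m and z of chisel_12 in the frame of lane_12 between -0.004 and 0.005 m and angle between the y axis of chisel_12 and the y axis of lane_12, either way round below 0.08 rad and angle between chisel_12's own y axis and vertical between 1.52 and 1.62 rad and x of lane_20 in the frame of chisel_20 between -0.008 and 0.008 m and y of lane_20 in the frame of chisel_20 between 0.065 and 0.105 m and z of chisel_20 in the frame of lane_20 between -0.004 and 0.005 m and angle between the y axis of chisel_20 and the y axis of lane_20, either way round below 0.08 rad and angle between chisel_20's own y axis and vertical between 1.52 and 1.62 rad and x of lane_32 in the frame of chisel_32 between -0.008 and 0.008 m and y of lane_32 in the frame of chisel_32 between 0.065 and 0.105 m and z of chisel_32 in the frame of lane_32 between -0.004 and 0.005 m and angle between the y axis of chisel_32 and the y axis of lane_32, either way round below 0.08 rad and angle between chisel_32's own y axis and vertical between 1.52 and 1.62 rad); the robot touches nothing.
It also fails if it takes over 99 s, if anything falls off the work surface, if the arm or the gripper's body presses on something with over 40 N, if the wrist force passes 120 N, or if a joint passes its speed limit or range.

ROBOT

A 6-joint arm with a two-finger parallel gripper is mounted at the origin on a cart in front of the work surface, level with it; the furniture and walls round the work are solid. World frame = base frame: x ahead of the robot, y to its left, z up, the work surface at z = 0. Lengths are in m, angles in rad, forces in N, time in s.
With the tool pointing down it reaches from about 0.4 to 0.925 m from the base axis. Payload 12.5 kg.
Tool frame: the origin (TCP) lies midway between the tips of the shut fingers; the grasp point (between the pads) lies 19 mm behind it (grip_depth is the distance from the TCP to the grasp point, in m); z points along the fingers, y is the line along which they close (so a half turn about z gives the same grasp; the last joint's range is limited). The gripper opens to 95 mm and grips with 3 to 60 N. Pads are 20 mm wide; open, the fingers measure 119 mm over their backs; the gripper's body (75 mm by 180 mm) begins 59 mm behind the grasp point.
Start: joints at [-1.362, 0.491, 1.559, -0, 1.092, -0.106], TCP at [0.194, -0.594, 0.215] pointing down, gripper open.
Joint ranges: [-3.1, 3.1], [-0.84, 2.19], [0.05, 2.79], [-1.13, 4.28], [0.06, 2.93], [-2.69, 2.69]. Speed limits (rad/s): [2.22, 2.22, 2.79, 3.14, 3.14, 3.14].

INTERFACE

Orientations are given as a unit quaternion [x, y, z, w].
In Python, from workcell import * gives the robot as it stands.
- The arm moves only by the tool apply_moves, never from a script. Its argument "commands" is a list of rows, each an object of numbers: "x", "y", "z": the shift along the tool's x, y, z in m; "ax", "ay", "az": the turn, a rotation vector about the tool's x, y, z in rad; "gripper": the finger opening in m, from 0 to 0.0951. In form: [{"x": .., "y": .., "z": .., "ax": .., "ay": .., "az": .., "gripper": ..}, ...]. A call has 1 to 20 rows; each row is the pose to reach, as a shift and turn from the pose commanded when the call began, along the tool's axes at that moment; what a row does not reach only later rows make up. A row lasts 1/12 s, in which the tool goes at most 41.7 mm and 7.16 degrees, less where a joint would pass 70% of its speed; a pose out of reach is approached as far as the arm can. A call with a gripper value outside its range is refused whole. The fingers move at their own pace and stop on an object; the grip force is fixed at half the most. Time passes only in rows, so rows that repeat a pose let the fingers close. It gives the time, the measured TCP pose, the force, the opening and the grip force at its end, in the units of the state.
- state(): the state, without advancing time (a new reading comes with each control period).
- read_camera(name): name is "scene" or "side" or "wrist"; returns (picture, depth): 400x640x3 uint8, red, green, blue; 400x640 float32, m along the optical axis (not along the pixel's ray), 0 where there is no reading.
- get_calibration(name): a dict with "mtx" (3x3 intrinsics, pixels), "dist_coeffs" ([k1, k2, p1, p2, k3] as OpenCV has them; the pictures are not rectified), "position" and "attitude" of the camera in the world; the wrist camera has in their place "mount" (4x4, takes a point from camera to tool coordinates, whose origin is the TCP and whose axes are the flange's). Camera axes: x right, y down, z forward; pixel columns grow to the right and rows downward; lengths in m; the calibration is good to about 2 mm. A picture is of the moment at which its call begins: read the wrist's pose just before it. get_calibration takes no time and is no camera call.
- job_done(): hands the job in; it is judged then, once.
The state is a dict: "t": time; "joint_pos": joint angles; "dq": joint speeds; "effort": joint torques, N m; "tool_pos": TCP position; "ee_rot": TCP orientation; "wrist_force": force on the tool from outside, world axes, zero at the start; "ft_torque": the same for the moment, N m; "width": opening from 0.0 (shut) to 1.0 (fully open); "grasp_force": force on a finger pad.
Only numpy, scipy, OpenCV 4.12 (cv2) and the standard library are available. Lean on these libraries where they do the work, as an engineer would, in place of code of your own. Each camera call takes 0.05 s, during which the arm holds its last target. There are 200 camera calls.

## Working session

There is one attempt and no reset: what is moved stays moved. The work goes in short steps, Python scripts to look and compute and a tool call to move; the robot and the scene stay as the last step left them, time stands still between calls to the robot, and variables do not carry over. Pictures are saved under pics/ and viewed, at most 14 in all, crops included, and the job is handed in when it is done.

Besides the shell and the picture viewer there is one more tool, called after "Emit:" by a JSON object that holds its "method" and its "body". apply_moves: Moves the arm, as the interface text tells. Its arguments: {"type":"object","properties":{"commands":{"type":"array"}},"required":["commands"]}

```bash
mkdir -p pics; ls; cat > h.py <<'E'
from workcell import *
import numpy as np, cv2
from scipy.spatial.transform import Rotation as R
def shot(n,name):
    s=state(); p,d=read_camera(n); cv2.imwrite(f'pics/{name}.png',p[:,:,::-1]); np.savez(f'pics/{name}.npz',p=p,d=d,tp=s['tool_pos'],q=s['ee_rot']); return p,d
E
python3 - <<'E'
from h import *
for n in ['scene','side','wrist']:
    print(n,get_calibration(n)); shot(n,n+'0')
s=state(); print(s)
E
```

```text
pics
scene {'mtx': array([[392.64631235,   0.        , 310.26933378],
       [  0.        , 392.64631235, 203.50647517],
       [  0.        ,   0.        ,   1.        ]]), 'dist_coeffs': array([0.01008983, 0.        , 0.        , 0.        , 0.        ]), 'position': array([0.00197852, 0.87124314, 0.91274407]), 'attitude': array([-0.24729133,  0.87148069, -0.40603957,  0.12041708])}
side {'mtx': array([[372.41443343,   0.        , 323.14844791],
       [  0.        , 372.41443343, 201.98337489],
       [  0.        ,   0.        ,   1.        ]]), 'dist_coeffs': array([-0.07284989,  0.        ,  0.        ,  0.        ,  0.        ]), 'position': array([0.10071951, 0.82133783, 0.50189327]), 'attitude': array([-0.20374856,  0.82292474, -0.51104143,  0.14183812])}
wrist {'mtx': array([[352.91884281,   0.        , 320.46824825],
       [  0.        , 352.91884281, 198.28811034],
       [  0.        ,   0.        ,   1.        ]]), 'dist_coeffs': array([0.01479797, 0.        , 0.        , 0.        , 0.        ]), 'mount': array([[ 4.47760149e-06, -9.64749276e-01, -2.63170731e-01,
    
[... 269 characters left out ...]
0e+00]])}
{'t': 0.15, 'joint_pos': array([-1.36161476e+00,  4.91407425e-01,  1.55930628e+00, -2.42377042e-05,
        1.09170516e+00, -1.05630029e-01]), 'dq': array([ 0.0006111 , -0.00014708, -0.00192378,  0.0017484 , -0.00118798,
       -0.00045712]), 'effort': array([ 1.91554536e-03, -6.12899208e+01, -2.58276504e+01,  6.92960015e-02,
        4.73335502e-02, -7.70885845e-05]), 'tool_pos': array([ 0.19348443, -0.59411018,  0.21420558]), 'ee_rot': array([ 9.87636304e-01,  1.56762116e-01, -3.21172220e-05, -4.11999264e-04]), 'wrist_force': array([-0.83166551,  0.89180509,  0.13605248]), 'ft_torque': array([-0.00983958, -0.01430618, -0.00329277]), 'grasp_force': 0.0, 'width': 0.9993433753076236}
```

View pics/scene0.png

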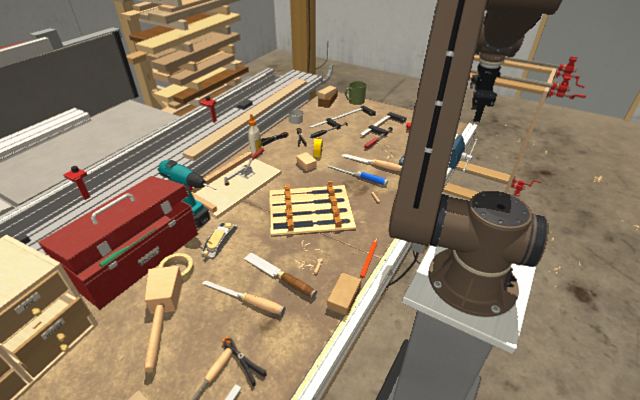

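View pics/wrist0.png

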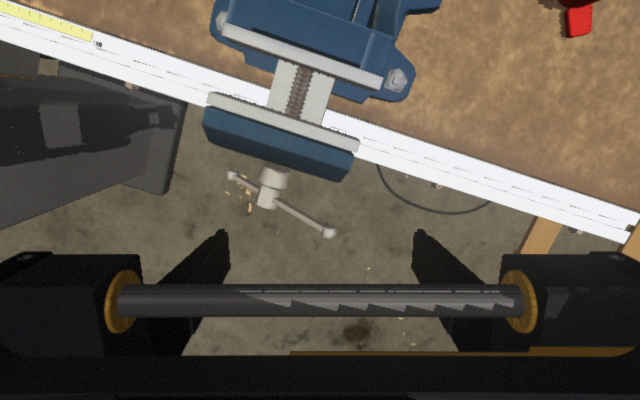

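The scene view shows the tray at about (312,210), with the blue chisel at (358,176) and a beech one at (375,163). The brown one is at (280,275) and another beech one at (245,298). The wrist camera currently sees only the vice and bench edge.

```bash
cat >> h.py <<'E'
def cam(n,tp=None,q=None):
    c=get_calibration(n); T=np.eye(4)
    if n=='wrist':
        T[:3,:3]=R.from_quat(q).as_matrix(); T[:3,3]=tp; T=T@c['mount']
    else:
        T[:3,:3]=R.from_quat(c['attitude']).as_matrix(); T[:3,3]=c['position']
    return c,T
def rays(n,uv,tp=None,q=None):
    c,T=cam(n,tp,q); u=cv2.undistortPoints(np.array(uv,float).reshape(-1,1,2),c['mtx'],c['dist_coeffs'])[:,0]
    return T[:3,3], np.c_[u,np.ones(len(u))]@T[:3,:3].T
def onplane(n,uv,z,tp=None,q=None):
    o,r=rays(n,uv,tp,q); return o+r*((z-o[2])/r[:,2])[:,None]
def cloud(n,d,tp=None,q=None):
    h,w=d.shape; uv=np.stack(np.meshgrid(np.arange(w),np.arange(h)),-1).reshape(-1,2)
    o,r=rays(n,uv,tp,q); return (o+r*d.reshape(-1,1)).reshape(h,w,3)
E
python3 - <<'E'
from h import *
f=np.load('pics/scene0.npz'); P=cloud('scene',f['d'])
for n,u,v in [('tray',312,210),('tl',270,190),('tr',350,186),('bl',272,234),('br',354,230),('blueH',373,180),('blueT',330,168),('bH',390,167),('bT',343,155),('brH',310,293),('brT',246,257),('b2H',280,310),('b2T',205,284),('bench',330,250),('fakeH',200,390),('x',305,160)]:
    print(n,P[v,u].round(3),onplane('scene',[[u,v]],0.02)[0].round(3))
E
```

```text
tray [ 0.553 -0.01   0.014] [ 0.55  -0.004  0.02 ]
tl [ 0.747 -0.025  0.015] [ 0.742 -0.02   0.02 ]
tr [ 0.511 -0.216  0.002] [ 0.501 -0.195  0.02 ]
bl [0.606 0.156 0.009] [0.598 0.165 0.02 ]
br [ 0.388 -0.009  0.001] [0.38  0.009 0.02 ]
blueH [ 0.446 -0.28   0.015] [ 0.443 -0.274  0.02 ]
blueT [ 0.636 -0.281  0.002] [ 0.623 -0.258  0.02 ]
bH [ 0.423 -0.389  0.019] [ 0.423 -0.388  0.02 ]
bT [ 0.635 -0.39   0.004] [ 0.624 -0.368  0.02 ]
brH [0.367 0.302 0.025] [0.369 0.299 0.02 ]
brT [0.62  0.275 0.001] [0.607 0.287 0.02 ]
b2H [0.405 0.392 0.027] [0.408 0.388 0.02 ]
b2T [0.653 0.421 0.004] [0.641 0.429 0.02 ]
bench [0.411 0.113 0.002] [0.402 0.128 0.02 ]
fakeH [0.441 0.656 0.016] [0.439 0.657 0.02 ]
x [ 0.724 -0.233  0.037] [ 0.739 -0.255  0.02 ]
```

```bash
python3 - <<'E'
import cv2
a=cv2.imread('pics/side0.png'); cv2.imwrite('pics/side0b.png',a)
E
```

```text
(no output)
```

View pics/side0.png

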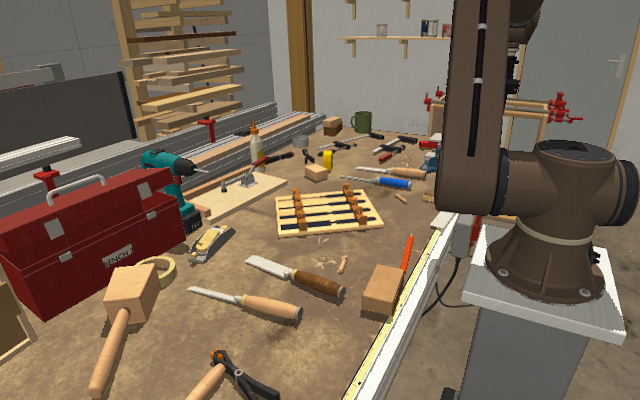

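Emit:
{"method": "apply_moves", "body": {"commands": [{"x":0.1,"y":-0.1,"z":-0.145,"az":0.05,"gripper":0.06},{"x":0.1,"y":-0.1,"z":-0.145,"az":0.05,"gripper":0.06},{"x":0.1,"y":-0.1,"z":-0.145,"az":0.1,"gripper":0.06},{"x":0.1,"y":-0.1,"z":-0.145,"az":0.15,"gripper":0.06},{"x":0.48,"y":-0.49,"z":-0.145,"az":0.315,"gripper":0.06},{"x":0.48,"y":-0.49,"z":-0.145,"az":0.315,"gripper":0.06},{"x":0.48,"y":-0.49,"z":-0.145,"az":0.315,"gripper":0.06},{"x":0.48,"y":-0.49,"z":-0.145,"az":0.315,"gripper":0.06},{"x":0.48,"y":-0.49,"z":-0.145,"az":0.315,"gripper":0.06},{"x":0.48,"y":-0.49,"z":-0.145,"az":0.315,"gripper":0.06},{"x":0.48,"y":-0.49,"z":-0.145,"az":0.315,"gripper":0.06},{"x":0.48,"y":-0.49,"z":-0.145,"az":0.315,"gripper":0.06},{"x":0.48,"y":-0.49,"z":-0.145,"az":0.315,"gripper":0.06},{"x":0.48,"y":-0.49,"z":-0.145,"az":0.315,"gripper":0.06},{"x":0.48,"y":-0.49,"z":-0.145,"az":0.315,"gripper":0.06},{"x":0.48,"y":-0.49,"z":-0.145,"az":0.315,"gripper":0.06},{"x":0.48,"y":-0.49,"z":-0.145,"az":0.315,"gripper":0.06},{"x":0.48,"y":-0.49,"z":-0.145,"az":0.315,"gripper":0.06},{"x":0.48,"y":-0.49,"z":-0.145,"az":0.315,"gripper":0.06},{"x":0.48,"y":-0.49,"z":-0.145,"az":0.315,"gripper":0.06}]}}

```text
schema error: expected keys x, y, z, ax, ay, az, gripper
```

```bash
python3 - <<'E'
from h import *
print(state()['tool_pos'],state()['ee_rot'],state()['joint_pos'].round(2)); shot('wrist','wrist1')
E
```

```text
[ 0.19348443 -0.59411018  0.21420558] [ 9.87636304e-01  1.56762116e-01 -3.21172220e-05 -4.11999264e-04] [-1.36  0.49  1.56 -0.    1.09 -0.11]
```

View pics/wrist1.png

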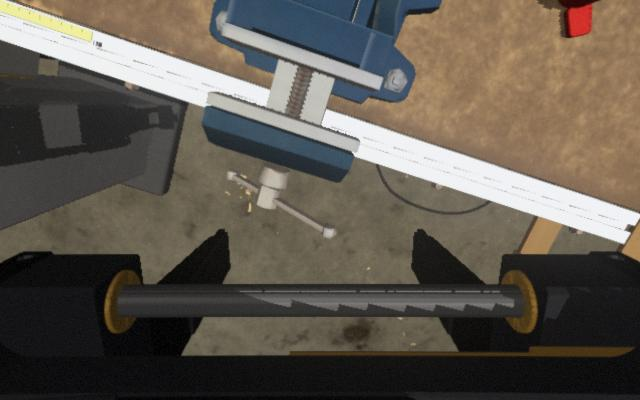

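All keys are required, so that call was refused and the view hasn't changed.

Emit:
{"method": "apply_moves", "body": {"commands": [{"x":0.1,"y":-0.1,"z":-0.145,"ax":0,"ay":0,"az":0.05,"gripper":0.06},{"x":0.1,"y":-0.1,"z":-0.145,"ax":0,"ay":0,"az":0.05,"gripper":0.06},{"x":0.1,"y":-0.1,"z":-0.145,"ax":0,"ay":0,"az":0.1,"gripper":0.06},{"x":0.48,"y":-0.49,"z":-0.145,"ax":0,"ay":0,"az":0.315,"gripper":0.06},{"x":0.48,"y":-0.49,"z":-0.145,"ax":0,"ay":0,"az":0.315,"gripper":0.06},{"x":0.48,"y":-0.49,"z":-0.145,"ax":0,"ay":0,"az":0.315,"gripper":0.06},{"x":0.48,"y":-0.49,"z":-0.145,"ax":0,"ay":0,"az":0.315,"gripper":0.06},{"x":0.48,"y":-0.49,"z":-0.145,"ax":0,"ay":0,"az":0.315,"gripper":0.06},{"x":0.48,"y":-0.49,"z":-0.145,"ax":0,"ay":0,"az":0.315,"gripper":0.06},{"x":0.48,"y":-0.49,"z":-0.145,"ax":0,"ay":0,"az":0.315,"gripper":0.06},{"x":0.48,"y":-0.49,"z":-0.145,"ax":0,"ay":0,"az":0.315,"gripper":0.06},{"x":0.48,"y":-0.49,"z":-0.145,"ax":0,"ay":0,"az":0.315,"gripper":0.06},{"x":0.48,"y":-0.49,"z":-0.145,"ax":0,"ay":0,"az":0.315,"gripper":0.06},{"x":0.48,"y":-0.49,"z":-0.145,"ax":0,"ay":0,"az":0.315,"gripper":0.06},{"x":0.48,"y":-0.49,"z":-0.145,"ax":0,"ay":0,"az":0.315,"gripper":0.06},{"x":0.48,"y":-0.49,"z":-0.145,"ax":0,"ay":0,"az":0.315,"gripper":0.06},{"x":0.48,"y":-0.49,"z":-0.145,"ax":0,"ay":0,"az":0.315,"gripper":0.06},{"x":0.48,"y":-0.49,"z":-0.145,"ax":0,"ay":0,"az":0.315,"gripper":0.06},{"x":0.48,"y":-0.49,"z":-0.145,"ax":0,"ay":0,"az":0.315,"gripper":0.06},{"x":0.48,"y":-0.49,"z":-0.145,"ax":0,"ay":0,"az":0.315,"gripper":0.06}]}}

```text
t: 1.87
tool_pos: [0.4982, 0.021, 0.3593]
ee_rot: [1.0, 0.001, -0.0, 0.0]
wrist_force: [-0.2, 0.1, -0.1]
width: 0.625
grasp_force: 0.0
```

```bash
python3 - <<'E'
from h import *
print(state()['tool_pos'],state()['ee_rot'],state()['joint_pos'].round(2)); shot('wrist','wrist1')
E
```

```text
[0.49818514 0.02095447 0.35928263] [ 9.99999446e-01  9.91030587e-04 -3.35583398e-04  1.14823974e-04] [-0.09  0.18  1.64 -0.    1.32  1.48]
```

View pics/wrist1.png

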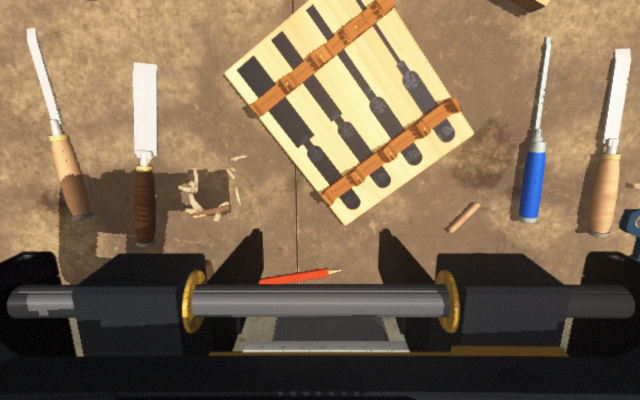

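The wrist view shows all of it. From left to right: the narrow beech (12) at (58,125), brown 32 at (145,150), the tray at (345,110), blue 6 at (535,140), and the wide beech (20) at (608,140). The tray's handle comb is at the bottom right, with the widest lane at the left.

```bash
cat > m.py <<'E'
from h import *
f=np.load('pics/wrist1.npz'); p,d=f['p'],f['d']; P=cloud('wrist',d,f['tp'],f['q'])
print('bench',[P[v,u].round(4) for u,v in [(100,30),(560,30),(300,230),(490,200)]])
rois={'c12':(15,20,95,225),'c32':(125,55,165,250),'c6':(515,30,555,228),'c20':(585,40,632,242)}
for n,(a,b,c,e) in rois.items():
    Q=P[b:e,a:c]; m=((Q[...,2]>0.0035)&(Q[...,2]<.05)).astype(np.uint8)
    k,l,s,_=cv2.connectedComponentsWithStats(m); i=1+np.argmax(s[1:,4]); X=Q[l==i]
    xy=X[:,:2]; c0=xy.mean(0); v=np.linalg.svd(xy-c0,full_matrices=False)[2][0]; v*=np.sign(-v[0])
    # handle towards -x
    t=(xy-c0)@v; w=(xy-c0)@[-v[1],v[0]]
    print(n,'len',np.ptp(t).round(4),'zmax',X[:,2].max().round(4),'v',v.round(3))
    q=lambda lo,hi:(t-t.min()>lo)&(t-t.min()<hi)
    C=[]
    for lo,hi in [(.01,.06),(.06,.11),(.155,.2),(.2,.25)]:
        ww=w[q(lo,hi)]; print('   ',lo,'wid',(np.percentile(ww,99)-np.percentile(ww,1)).round(4),'mid',((np.percentile(ww,99)+np.percentile(ww,1))/2).round(4),'z',np.percentile(X[q(lo,hi),2],95).round(4))
    print('   ends',(c0+v*t.min()).round(4),(c0+v*t.max()).round(4))
Q=P[0:230,215:485]; m=(Q[...,2]>0.034)&(Q[...,2]<.045); X=Q[m]; np.save('comb.npy',X)
k,l,s,ce=cv2.connectedComponentsWithStats(m.astype(np.uint8))
for i in range(1,k):
    if s[i,4]>15: print(s[i,4],Q[l==i].mean(0).round(4),(ce[i]+[215,0]).round(1))
E
python3 m.py
```

```text
bench [array([ 0.6644,  0.3211, -0.002 ]), array([ 0.6657, -0.3072, -0.0034]), array([ 0.3749,  0.0523, -0.001 ]), array([ 0.4246, -0.2435, -0.0025])]
c12 len 0.253 zmax 0.0291 v [-0.989 -0.15 ]
    0.01 wid 0.0132 mid -0.0003 z 0.006
    0.06 wid 0.0139 mid -0.0019 z 0.008
    0.155 wid 0.0231 mid -0.0026 z 0.0267
    0.2 wid 0.0236 mid -0.004 z 0.0277
   ends [0.6522 0.4125] [0.402  0.3747]
c32 len 0.2531 zmax 0.0294 v [-0.997  0.077]
    0.01 wid 0.0313 mid 0.0002 z 0.0061
    0.06 wid 0.032 mid -0.0013 z 0.0081
    0.155 wid 0.0257 mid -0.0025 z 0.0269
    0.2 wid 0.0247 mid -0.0027 z 0.0277
   ends [0.6097 0.2676] [0.3574 0.2872]
c6 len 0.2539 zmax 0.0266 v [-1. -0.]
    0.01 wid 0.007 mid 0.0006 z 0.0059
    0.06 wid 0.007 mid 0.0011 z 0.0059
    0.155 wid 0.0212 mid 0.0021 z 0.0243
    0.2 wid 0.0225 mid 0.0032 z 0.0247
   ends [ 0.6484 -0.2907] [ 0.3945 -0.2907]
c20 len 0.2521 zmax 0.0296 v [-1.    -0.007]
    0.01 wid 0.0221 mid 0.0 z 0.0062
    0.06 wid 0.0208 mid 0.0017 z 0.011
    0.155 wid 0.0239 mid 0.0025 z 0.0268
    0.2 wid 0.0248 mid 0.0038 z 0.0277
   ends [ 0.6275 -0.3963] [ 0.3754 -0.3981]
132 [ 0.6888 -0.0606  0.0352] [385.1   4.5]
316 [ 0.6636 -0.0236  0.0351] [355.   26.6]
236 [0.6294 0.0205 0.0352] [320.2  55.5]
132 [0.5951 0.0637 0.0352] [287.6  83.2]
76 [ 0.5678 -0.1616  0.0355] [455.8 104.8]
34 [0.5611 0.1091 0.0353] [254.6 109.6]
121 [ 0.5353 -0.1194  0.0357] [422.3 129.4]
116 [ 0.5008 -0.0756  0.0358] [388.9 154.6]
114 [ 0.4675 -0.0312  0.0359] [356.4 177.9]
54 [0.4348 0.0106 0.0359] [326.9 200. ]
```

```bash
cat >> h.py <<'E'
def down(yaw): return R.from_euler('z',yaw)*R.from_quat([1,0,0,0])
def delta(*targets):
    s=state(); q=R.from_quat(s['ee_rot']); print('now',s['t'],s['tool_pos'].round(4),q.as_quat().round(4),'q',s['joint_pos'].round(2))
    for x,y,z,yaw in targets:
        print('to',np.round((x,y,z,yaw),4),'shift',q.inv().apply(np.array([x,y,z])-s['tool_pos']).round(4),'rot',(q.inv()*down(yaw)).as_rotvec().round(4))
E
cat > m2.py <<'E'
from h import *
f=np.load('pics/wrist1.npz'); d=f['d']; P=cloud('wrist',d,f['tp'],f['q'])
rois={'c12':(15,20,95,225),'c32':(125,55,165,250),'c6':(515,30,555,228),'c20':(585,40,632,242)}
G={}
for n,(a,b,c,e) in rois.items():
    Q=P[b:e,a:c]; m=((Q[...,2]>0.0025)&(Q[...,2]<.05)).astype(np.uint8)
    k,l,s,_=cv2.connectedComponentsWithStats(m); i=1+np.argmax(s[1:,4]); X=Q[l==i]
    H=X[X[:,2]>(.021 if n=='c6' else .024)][:,:2]
    B=X[(X[:,2]<.0095)&(X[:,0]>X[:,0].max()-.11)][:,:2]
    hm,bm=H.mean(0),np.median(B,0)
    bm=B.mean(0)
    b_=bm-hm; b_/=np.linalg.norm(b_)
    hv=np.linalg.svd(H-hm,full_matrices=False)[2][0]; hv*=np.sign(hv[0])
    bv=np.linalg.svd(B-bm,full_matrices=False)[2][0]; bv*=np.sign(bv[0])
    t=(X[:,:2]-hm)@b_
    mid=hm+b_*(t.min()+t.max())/2; g=mid-b_*.030
    yaw=np.arctan2(b_[1],b_[0]); G[n]=g,yaw
    print(n,'grip',g.round(4),'yaw',yaw.round(3),'handle',np.arctan2(hv[1],hv[0]).round(3),'blade',np.arctan2(bv[1],bv[0]).round(3),'len',np.ptp(t).round(3),'Hrange',((H-hm)@b_-t.min()).min().round(3),((H-hm)@b_-t.min()).max().round(3))
for n in G: g,y=G[n]; print(n); delta((*g,.12,y),(*g,.004,y))
E
python3 m2.py
```

```text
c12 grip [0.4989 0.3926] yaw 0.124 handle 0.119 blade 0.125 len 0.256 Hrange 0.0 0.117
c32 grip [0.4546 0.2821] yaw -0.099 handle -0.093 blade -0.103 len 0.254 Hrange 0.0 0.105
c6 grip [ 0.4916 -0.2933] yaw 0.017 handle 0.021 blade 0.017 len 0.254 Hrange 0.001 0.122
c20 grip [ 0.473  -0.4009] yaw 0.039 handle 0.033 blade 0.034 len 0.255 Hrange 0.001 0.103
c12
now 1.9167 [0.4979 0.0201 0.3593] [ 1.e+00  3.e-04 -4.e-04  2.e-04] q [-0.09  0.18  1.64 -0.    1.32  1.48]
to [0.4989 0.3926 0.12   0.1244] shift [ 0.0013 -0.3726  0.2392] rot [ 0.0003  0.0007 -0.1238]
to [0.4989 0.3926 0.004  0.1244] shift [ 0.0014 -0.3726  0.3552] rot [ 0.0003  0.0007 -0.1238]
c32
now 1.9167 [0.4979 0.0201 0.3593] [ 1.e+00  3.e-04 -4.e-04  2.e-04] q [-0.09  0.18  1.64 -0.    1.32  1.48]
to [ 0.4546  0.2821  0.12   -0.0987] shift [-0.043  -0.2621  0.2392] rot [0.0004 0.0007 0.0994]
to [ 0.4546  0.2821  0.004  -0.0987] shift [-0.0429 -0.2621  0.3552] rot [0.0004 0.0007 0.0994]
c6
now 1.9167 [0.4979 0.0201 0.3593] [ 1.e+00  3.e-04 -4.e-04  2.e-04] q [-0.09  0.18  1.64 -0.    1.32  1.48]
to [ 0.4916 -0.2933  0.12    0.0174] shift [-0.0064  0.3133  0.2394] rot [ 0.0003  0.0007 -0.0168]
to [ 0.4916 -0.2933  0.004   0.0174] shift [-0.0063  0.3132  0.3554] rot [ 0.0003  0.0007 -0.0168]
c20
now 1.9167 [0.4979 0.0201 0.3593] [ 1.e+00  3.e-04 -4.e-04  2.e-04] q [-0.09  0.18  1.64 -0.    1.32  1.48]
to [ 0.473  -0.4009  0.12    0.0394] shift [-0.0251  0.4209  0.2395] rot [ 0.0003  0.0007 -0.0388]
to [ 0.473  -0.4009  0.004   0.0394] shift [-0.025   0.4209  0.3555] rot [ 0.0003  0.0007 -0.0388]
```

Emit:
{"method": "apply_moves", "body": {"commands": [{"x":-0.043,"y":-0.262,"z":0.239,"ax":0,"ay":0.0007,"az":0.1,"gripper":0.065},{"x":-0.043,"y":-0.262,"z":0.239,"ax":0,"ay":0.0007,"az":0.1,"gripper":0.065},{"x":-0.043,"y":-0.262,"z":0.239,"ax":0,"ay":0.0007,"az":0.1,"gripper":0.065},{"x":-0.043,"y":-0.262,"z":0.239,"ax":0,"ay":0.0007,"az":0.1,"gripper":0.065},{"x":-0.043,"y":-0.262,"z":0.239,"ax":0,"ay":0.0007,"az":0.1,"gripper":0.065},{"x":-0.043,"y":-0.262,"z":0.239,"ax":0,"ay":0.0007,"az":0.1,"gripper":0.065},{"x":-0.043,"y":-0.262,"z":0.239,"ax":0,"ay":0.0007,"az":0.1,"gripper":0.065},{"x":-0.043,"y":-0.262,"z":0.239,"ax":0,"ay":0.0007,"az":0.1,"gripper":0.065},{"x":-0.043,"y":-0.262,"z":0.239,"ax":0,"ay":0.0007,"az":0.1,"gripper":0.065},{"x":-0.043,"y":-0.262,"z":0.239,"ax":0,"ay":0.0007,"az":0.1,"gripper":0.065},{"x":-0.043,"y":-0.262,"z":0.28,"ax":0,"ay":0.0007,"az":0.1,"gripper":0.065},{"x":-0.043,"y":-0.262,"z":0.31,"ax":0,"ay":0.0007,"az":0.1,"gripper":0.065},{"x":-0.043,"y":-0.262,"z":0.335,"ax":0,"ay":0.0007,"az":0.1,"gripper":0.065},{"x":-0.043,"y":-0.262,"z":0.35,"ax":0,"ay":0.0007,"az":0.1,"gripper":0.065},{"x":-0.043,"y":-0.262,"z":0.355,"ax":0,"ay":0.0007,"az":0.1,"gripper":0.065},{"x":-0.043,"y":-0.262,"z":0.355,"ax":0,"ay":0.0007,"az":0.1,"gripper":0.065},{"x":-0.043,"y":-0.262,"z":0.355,"ax":0,"ay":0.0007,"az":0.1,"gripper":0.015},{"x":-0.043,"y":-0.262,"z":0.355,"ax":0,"ay":0.0007,"az":0.1,"gripper":0.015},{"x":-0.043,"y":-0.262,"z":0.355,"ax":0,"ay":0.0007,"az":0.1,"gripper":0.015},{"x":-0.043,"y":-0.262,"z":0.355,"ax":0,"ay":0.0007,"az":0.1,"gripper":0.015}]}}

```text
t: 3.58
tool_pos: [0.4557, 0.2823, 0.0056]
ee_rot: [0.999, -0.05, 0.001, -0.0]
wrist_force: [0.4, 0.2, 0.1]
width: 0.455
grasp_force: 0.0
```

```bash
python3 - <<'E'
from h import *
s=state(); print(s['width']*.0951,s['grasp_force'],s['wrist_force'].round(1))
delta((.4546,.2821,.13,-.0987),(.4936,.0248,.13,.656),(.4936,.0248,.026,.656))
E
```

```text
0.043297005865300865 0.0 [0.4 0.2 0.1]
now 3.5833 [0.4557 0.2823 0.0056] [ 9.987e-01 -5.010e-02  1.100e-03 -3.000e-04] q [ 0.43  0.67  1.95 -0.    0.52  2.1 ]
to [ 0.4546  0.2821  0.13   -0.0987] shift [-0.0008  0.0002 -0.1244] rot [-0.0008 -0.0021 -0.0016]
to [0.4936 0.0248 0.13   0.656 ] shift [ 0.0637  0.2523 -0.1245] rot [ 1.000e-04 -2.300e-03 -7.563e-01]
to [0.4936 0.0248 0.026  0.656 ] shift [ 0.0635  0.2524 -0.0205] rot [ 1.000e-04 -2.300e-03 -7.563e-01]
```

Emit:
{"method": "apply_moves", "body": {"commands": [{"x":0,"y":0,"z":0,"ax":0,"ay":0,"az":0,"gripper":0.015},{"x":0,"y":0,"z":0,"ax":0,"ay":0,"az":0,"gripper":0.015},{"x":0,"y":0,"z":0,"ax":0,"ay":0,"az":0,"gripper":0.015},{"x":0,"y":0,"z":0,"ax":0,"ay":0,"az":0,"gripper":0.015},{"x":0,"y":0,"z":0,"ax":0,"ay":0,"az":0,"gripper":0.015},{"x":0,"y":0,"z":0,"ax":0,"ay":0,"az":0,"gripper":0.015},{"x":0,"y":0,"z":-0.02,"ax":0,"ay":0,"az":0,"gripper":0.015},{"x":0,"y":0,"z":-0.05,"ax":0,"ay":0,"az":0,"gripper":0.015},{"x":0,"y":0,"z":-0.09,"ax":0,"ay":0,"az":0,"gripper":0.015},{"x":0,"y":0,"z":-0.125,"ax":0,"ay":0,"az":0,"gripper":0.015},{"x":0,"y":0,"z":-0.125,"ax":0,"ay":0,"az":0,"gripper":0.015},{"x":0,"y":0,"z":-0.125,"ax":0,"ay":0,"az":0,"gripper":0.015}]}}

```text
t: 4.58
tool_pos: [0.4556, 0.2824, 0.1308]
ee_rot: [0.999, -0.05, 0.002, -0.001]
wrist_force: [-0.8, 0.1, -2.4]
width: 0.263
grasp_force: 29.9
```

```bash
cat >> h.py <<'E'
def inhand(name):
    p,d=shot('wrist',name); P=cloud('wrist',d,np.zeros(3),[0,0,0,1]) # tool coords
    m=((P[...,2]<.02)&(P[...,2]>-.045)&(abs(P[...,1])<.03)&(P[...,0]>.02)&(P[...,0]<.26)&(d>0)).astype(np.uint8)
    k,l,s,_=cv2.connectedComponentsWithStats(m); i=1+np.argmax(s[1:,4]); X=P[l==i]; print('n',len(X),'max x (edge, expect .164)',X[:,0].max().round(4))
    for a in np.arange(.02,X[:,0].max(),.02):
        Y=X[(X[:,0]>=a)&(X[:,0]<a+.02)]
        if len(Y)>5: print(a.round(2),'ymid',((Y[:,1].max()+Y[:,1].min())/2).round(4),'w',np.ptp(Y[:,1]).round(4),'z',np.median(Y[:,2]).round(4))
E
python3 - <<'E'
from h import *
s=state(); print(s['width']*.0951,s['grasp_force'],s['wrist_force'].round(1))
inhand('hand32')
delta((.4936,.0248,.13,.656),(.4936,.0248,.026,.656))
E
```

```text
0.02499164046909286 29.93592461803928 [-0.8  0.1 -2.4]
n 14100 max x (edge, expect .164) 0.1159
0.02 ymid 0.0009 w 0.0225 z -0.0105
0.04 ymid 0.0007 w 0.0322 z -0.0018
0.06 ymid 0.0007 w 0.0321 z -0.0009
0.08 ymid 0.0006 w 0.032 z -0.0002
0.1 ymid 0.0006 w 0.032 z 0.0003
now 4.6333 [0.4549 0.2821 0.1293] [ 9.987e-01 -5.000e-02  3.000e-04  1.000e-04] q [ 0.43  0.47  1.87 -0.    0.8   2.1 ]
to [0.4936 0.0248 0.13   0.656 ] shift [ 0.0643  0.2521 -0.0007] rot [ 4.000e-04 -6.000e-04 -7.561e-01]
to [0.4936 0.0248 0.026  0.656 ] shift [0.0642 0.2521 0.1033] rot [ 4.000e-04 -6.000e-04 -7.561e-01]
```

View pics/hand32.png

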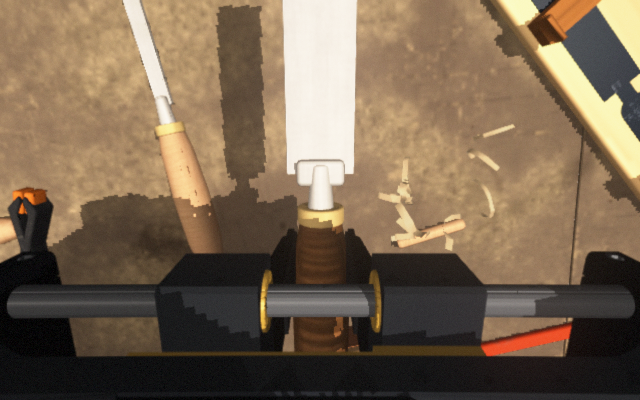

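The view shows the brown chisel in the hand, centred at (320,150) and straight in line with the tool.

Emit:
{"method": "apply_moves", "body": {"commands": [{"x":0.064,"y":0.252,"z":0,"ax":0,"ay":0,"az":-0.756,"gripper":0.015},{"x":0.064,"y":0.252,"z":0,"ax":0,"ay":0,"az":-0.756,"gripper":0.015},{"x":0.064,"y":0.252,"z":0,"ax":0,"ay":0,"az":-0.756,"gripper":0.015},{"x":0.064,"y":0.252,"z":0,"ax":0,"ay":0,"az":-0.756,"gripper":0.015},{"x":0.064,"y":0.252,"z":0,"ax":0,"ay":0,"az":-0.756,"gripper":0.015},{"x":0.064,"y":0.252,"z":0,"ax":0,"ay":0,"az":-0.756,"gripper":0.015},{"x":0.064,"y":0.252,"z":0,"ax":0,"ay":0,"az":-0.756,"gripper":0.015},{"x":0.064,"y":0.252,"z":0,"ax":0,"ay":0,"az":-0.756,"gripper":0.015},{"x":0.064,"y":0.252,"z":0,"ax":0,"ay":0,"az":-0.756,"gripper":0.015},{"x":0.064,"y":0.252,"z":0,"ax":0,"ay":0,"az":-0.756,"gripper":0.015},{"x":0.064,"y":0.252,"z":0,"ax":0,"ay":0,"az":-0.756,"gripper":0.015},{"x":0.064,"y":0.252,"z":0.03,"ax":0,"ay":0,"az":-0.756,"gripper":0.015},{"x":0.064,"y":0.252,"z":0.06,"ax":0,"ay":0,"az":-0.756,"gripper":0.015},{"x":0.064,"y":0.252,"z":0.06,"ax":0,"ay":0,"az":-0.756,"gripper":0.015},{"x":0.064,"y":0.252,"z":0.06,"ax":0,"ay":0,"az":-0.756,"gripper":0.015}]}}

```text
t: 5.88
tool_pos: [0.4929, 0.0262, 0.0689]
ee_rot: [0.947, 0.323, -0.001, -0.001]
wrist_force: [0.2, -0.9, -1.1]
width: 0.257
grasp_force: 29.9
```

```bash
python3 - <<'E'
from h import *
p,d=shot('wrist','place32'); delta((.4936,.0248,.027,.656),(.4936,.0248,.15,.656))
E
```

```text
now 5.9333 [0.4937 0.0259 0.07  ] [ 9.465e-01  3.226e-01 -1.000e-04 -0.000e+00] q [-0.08  0.52  2.02 -0.    0.6   0.83]
to [0.4936 0.0248 0.027  0.656 ] shift [-0.0008  0.0008  0.043 ] rot [-0.0001  0.0001  0.0009]
to [0.4936 0.0248 0.15   0.656 ] shift [-0.0008  0.0008 -0.08  ] rot [-0.0001  0.0001  0.0009]
```

View pics/place32.png

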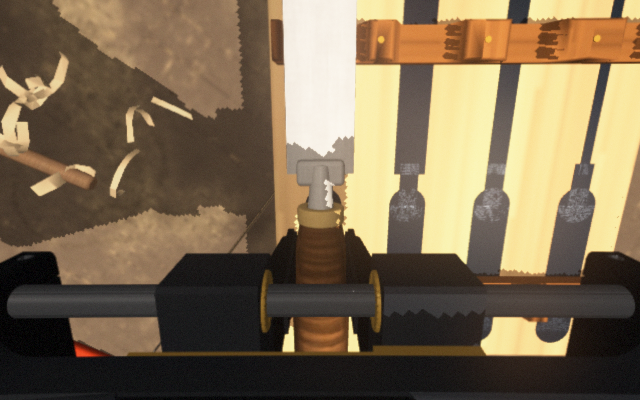

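The blade sits over the leftmost slot, at (320,40), and looks parallel to the lanes. I'll lower it and release.

Emit:
{"method": "apply_moves", "body": {"commands": [{"x":-0.001,"y":0.001,"z":0.012,"ax":0,"ay":0,"az":0,"gripper":0.015},{"x":-0.001,"y":0.001,"z":0.024,"ax":0,"ay":0,"az":0,"gripper":0.015},{"x":-0.001,"y":0.001,"z":0.033,"ax":0,"ay":0,"az":0,"gripper":0.015},{"x":-0.001,"y":0.001,"z":0.039,"ax":0,"ay":0,"az":0,"gripper":0.015},{"x":-0.001,"y":0.001,"z":0.042,"ax":0,"ay":0,"az":0,"gripper":0.015},{"x":-0.001,"y":0.001,"z":0.043,"ax":0,"ay":0,"az":0,"gripper":0.015},{"x":-0.001,"y":0.001,"z":0.043,"ax":0,"ay":0,"az":0,"gripper":0.015}]}}

```text
t: 6.52
tool_pos: [0.4937, 0.0237, 0.0269]
ee_rot: [0.947, 0.322, 0.0, 0.0]
wrist_force: [-0.3, -0.2, -2.3]
width: 0.259
grasp_force: 29.9
```

Emit:
{"method": "apply_moves", "body": {"commands": [{"x":0,"y":0,"z":0,"ax":0,"ay":0,"az":0,"gripper":0.046},{"x":0,"y":0,"z":0,"ax":0,"ay":0,"az":0,"gripper":0.046},{"x":0,"y":0,"z":0,"ax":0,"ay":0,"az":0,"gripper":0.046},{"x":0,"y":0,"z":0,"ax":0,"ay":0,"az":0,"gripper":0.046},{"x":0,"y":0,"z":-0.03,"ax":0,"ay":0,"az":0,"gripper":0.046},{"x":0,"y":0,"z":-0.07,"ax":0,"ay":0,"az":0,"gripper":0.05},{"x":0,"y":0,"z":-0.105,"ax":0,"ay":0,"az":0,"gripper":0.05},{"x":0,"y":0,"z":-0.105,"ax":0,"ay":0,"az":0,"gripper":0.055},{"x":0,"y":0,"z":-0.105,"ax":0,"ay":0,"az":0,"gripper":0.055}]}}

```text
t: 7.27
tool_pos: [0.4942, 0.0237, 0.1335]
ee_rot: [0.947, 0.322, 0.002, 0.001]
wrist_force: [-0.0, 0.4, 0.0]
width: 0.572
grasp_force: 0.0
```

```bash
python3 - <<'E'
from h import *
shot('wrist','after32'); delta((.4989,.3926,.12,.124),(.4989,.3926,.004,.124))
E
```

```text
now 7.3167 [0.4935 0.0237 0.132 ] [9.467e-01 3.221e-01 9.000e-04 4.000e-04] q [-0.09  0.42  1.97 -0.    0.75  0.83]
to [0.4989 0.3926 0.12   0.124 ] shift [ 0.2292 -0.2891  0.012 ] rot [ 0.001  -0.0018  0.5318]
to [0.4989 0.3926 0.004  0.124 ] shift [ 0.2291 -0.2892  0.128 ] rot [ 0.001  -0.0018  0.5318]
```

View pics/after32.png

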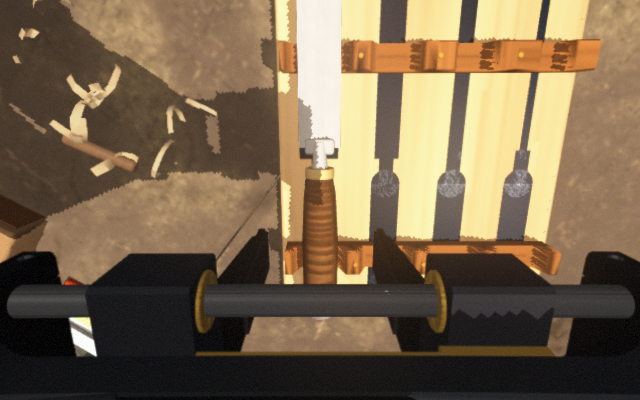

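The brown chisel (320,150) lies in the widest lane, in both its slot and its notch. Next is chisel_12.

Emit:
{"method": "apply_moves", "body": {"commands": [{"x":0.229,"y":-0.289,"z":0.01,"ax":0,"ay":0,"az":0.532,"gripper":0.055},{"x":0.229,"y":-0.289,"z":0.01,"ax":0,"ay":0,"az":0.532,"gripper":0.055},{"x":0.229,"y":-0.289,"z":0.01,"ax":0,"ay":0,"az":0.532,"gripper":0.055},{"x":0.229,"y":-0.289,"z":0.01,"ax":0,"ay":0,"az":0.532,"gripper":0.055},{"x":0.229,"y":-0.289,"z":0.01,"ax":0,"ay":0,"az":0.532,"gripper":0.055},{"x":0.229,"y":-0.289,"z":0.01,"ax":0,"ay":0,"az":0.532,"gripper":0.055},{"x":0.229,"y":-0.289,"z":0.01,"ax":0,"ay":0,"az":0.532,"gripper":0.055},{"x":0.229,"y":-0.289,"z":0.01,"ax":0,"ay":0,"az":0.532,"gripper":0.055},{"x":0.229,"y":-0.289,"z":0.01,"ax":0,"ay":0,"az":0.532,"gripper":0.055},{"x":0.229,"y":-0.289,"z":0.01,"ax":0,"ay":0,"az":0.532,"gripper":0.055},{"x":0.229,"y":-0.289,"z":0.01,"ax":0,"ay":0,"az":0.532,"gripper":0.055},{"x":0.229,"y":-0.289,"z":0.01,"ax":0,"ay":0,"az":0.532,"gripper":0.055},{"x":0.229,"y":-0.289,"z":0.01,"ax":0,"ay":0,"az":0.532,"gripper":0.055},{"x":0.229,"y":-0.289,"z":0.01,"ax":0,"ay":0,"az":0.532,"gripper":0.055}]}}

```text
t: 8.48
tool_pos: [0.4989, 0.3908, 0.1212]
ee_rot: [0.998, 0.061, -0.0, 0.0]
wrist_force: [0.6, -0.0, -0.7]
width: 0.578
grasp_force: 0.0
```

```bash
cat >> h.py <<'E'
def under(name,zlo=.0):
    "chisel under the open hand, in tool coordinates: axis from the ridge"
    p,d=shot('wrist',name); s=state(); z0=s['tool_pos'][2]; P=cloud('wrist',d,np.zeros(3),[0,0,0,1]); Z=z0-P[...,2]
    m=((Z>.003)&(Z<.05)&(abs(P[...,1])<.05)&(d>0)); m[240:]=0
    k,l,s_,_=cv2.connectedComponentsWithStats(m.astype(np.uint8)); i=1+np.argmax(s_[1:,4]); X=P[l==i]; Zs=Z[l==i]
    for a in np.arange(np.floor(X[:,0].min()*50)/50,X[:,0].max(),.02):
        k=(X[:,0]>=a)&(X[:,0]<a+.02); Y=X[k]
        if len(Y)>5: print(a.round(2),'ymid',((Y[:,1].max()+Y[:,1].min())/2).round(4),'w',np.ptp(Y[:,1]).round(4),'z',Zs[k].max().round(4))
    print('xmax',X[:,0].max().round(4))
E
python3 - <<'E'
from h import *
under('u12'); delta((.4989,.3926,.004,.124))
E
```

```text
-0.04 ymid -0.0033 w 0.0273 z 0.0283
-0.02 ymid -0.0028 w 0.0263 z 0.0266
0.0 ymid -0.0032 w 0.0252 z 0.0254
0.02 ymid -0.0031 w 0.0215 z 0.0233
0.04 ymid -0.0031 w 0.0119 z 0.0162
0.06 ymid -0.003 w 0.0118 z 0.0088
0.08 ymid -0.003 w 0.0115 z 0.0075
0.1 ymid -0.0029 w 0.0113 z 0.0079
0.12 ymid -0.0028 w 0.0111 z 0.0066
0.14 ymid -0.0028 w 0.0109 z 0.0062
xmax 0.1445
now 8.5333 [0.499  0.391  0.1215] [9.981e-01 6.100e-02 1.000e-04 3.000e-04] q [ 0.56  0.6   1.63 -0.    0.91  2.01]
to [0.4989 0.3926 0.004  0.124 ] shift [ 0.     -0.0017  0.1175] rot [ 0.0006 -0.0002 -0.0018]
```

Emit:
{"method": "apply_moves", "body": {"commands": [{"x":0,"y":-0.0035,"z":0.035,"ax":0,"ay":0,"az":0,"gripper":0.055},{"x":0,"y":-0.0035,"z":0.07,"ax":0,"ay":0,"az":0,"gripper":0.055},{"x":0,"y":-0.0035,"z":0.095,"ax":0,"ay":0,"az":0,"gripper":0.055},{"x":0,"y":-0.0035,"z":0.11,"ax":0,"ay":0,"az":0,"gripper":0.055},{"x":0,"y":-0.0035,"z":0.117,"ax":0,"ay":0,"az":0,"gripper":0.055},{"x":0,"y":-0.0035,"z":0.117,"ax":0,"ay":0,"az":0,"gripper":0.055},{"x":0,"y":-0.0035,"z":0.117,"ax":0,"ay":0,"az":0,"gripper":0.015},{"x":0,"y":-0.0035,"z":0.117,"ax":0,"ay":0,"az":0,"gripper":0.015},{"x":0,"y":-0.0035,"z":0.117,"ax":0,"ay":0,"az":0,"gripper":0.015},{"x":0,"y":-0.0035,"z":0.117,"ax":0,"ay":0,"az":0,"gripper":0.015},{"x":0,"y":-0.0035,"z":0.117,"ax":0,"ay":0,"az":0,"gripper":0.015},{"x":0,"y":-0.0035,"z":0.117,"ax":0,"ay":0,"az":0,"gripper":0.015},{"x":0,"y":-0.0035,"z":0.117,"ax":0,"ay":0,"az":0,"gripper":0.015},{"x":0,"y":-0.0035,"z":0.117,"ax":0,"ay":0,"az":0,"gripper":0.015},{"x":0,"y":-0.0035,"z":0.117,"ax":0,"ay":0,"az":0,"gripper":0.015},{"x":0,"y":-0.0035,"z":0.095,"ax":0,"ay":0,"az":0,"gripper":0.015},{"x":0,"y":-0.0035,"z":0.06,"ax":0,"ay":0,"az":0,"gripper":0.015},{"x":0,"y":-0.0035,"z":0.02,"ax":0,"ay":0,"az":0,"gripper":0.015},{"x":0,"y":-0.0035,"z":-0.01,"ax":0,"ay":0,"az":0,"gripper":0.015},{"x":0,"y":-0.0035,"z":-0.01,"ax":0,"ay":0,"az":0,"gripper":0.015}]}}

```text
t: 10.2
tool_pos: [0.5002, 0.3973, 0.1376]
ee_rot: [0.998, 0.062, 0.004, -0.002]
wrist_force: [0.9, -0.2, -0.7]
width: 0.257
grasp_force: 29.9
```

```bash
python3 - <<'E'
from h import *
s=state(); print(s['width']*.0951,s['grasp_force'],s['wrist_force'].round(1))
inhand('hand12')
delta((.5619,-.0640,.13,.656))
E
```

```text
0.02441549267632067 29.943017489276826 [ 0.9 -0.2 -0.7]
n 6155 max x (edge, expect .164) 0.1154
0.02 ymid 0.0012 w 0.0222 z -0.0108
0.04 ymid 0.0011 w 0.0115 z -0.0021
0.06 ymid 0.0011 w 0.012 z -0.0013
0.08 ymid 0.0011 w 0.0118 z -0.001
0.1 ymid 0.0009 w 0.0117 z -0.0006
now 10.25 [0.4992 0.3966 0.1345] [ 0.9981  0.0619  0.0027 -0.0012] q [ 0.57  0.59  1.61 -0.    0.93  2.02]
to [ 0.5619 -0.064   0.13    0.656 ] shift [0.0052 0.4648 0.0036] rot [-0.0006 -0.0059 -0.5321]
```

Emit:
{"method": "apply_moves", "body": {"commands": [{"x":0.005,"y":0.465,"z":0,"ax":0,"ay":0,"az":-0.532,"gripper":0.015},{"x":0.005,"y":0.465,"z":0,"ax":0,"ay":0,"az":-0.532,"gripper":0.015},{"x":0.005,"y":0.465,"z":0,"ax":0,"ay":0,"az":-0.532,"gripper":0.015},{"x":0.005,"y":0.465,"z":0,"ax":0,"ay":0,"az":-0.532,"gripper":0.015},{"x":0.005,"y":0.465,"z":0,"ax":0,"ay":0,"az":-0.532,"gripper":0.015},{"x":0.005,"y":0.465,"z":0,"ax":0,"ay":0,"az":-0.532,"gripper":0.015},{"x":0.005,"y":0.465,"z":0,"ax":0,"ay":0,"az":-0.532,"gripper":0.015},{"x":0.005,"y":0.465,"z":0,"ax":0,"ay":0,"az":-0.532,"gripper":0.015},{"x":0.005,"y":0.465,"z":0,"ax":0,"ay":0,"az":-0.532,"gripper":0.015},{"x":0.005,"y":0.465,"z":0,"ax":0,"ay":0,"az":-0.532,"gripper":0.015},{"x":0.005,"y":0.465,"z":0,"ax":0,"ay":0,"az":-0.532,"gripper":0.015},{"x":0.005,"y":0.465,"z":0,"ax":0,"ay":0,"az":-0.532,"gripper":0.015},{"x":0.005,"y":0.465,"z":0,"ax":0,"ay":0,"az":-0.532,"gripper":0.015},{"x":0.005,"y":0.465,"z":0,"ax":0,"ay":0,"az":-0.532,"gripper":0.015},{"x":0.005,"y":0.465,"z":0.03,"ax":0,"ay":0,"az":-0.532,"gripper":0.015},{"x":0.005,"y":0.465,"z":0.06,"ax":0,"ay":0,"az":-0.532,"gripper":0.015},{"x":0.005,"y":0.465,"z":0.06,"ax":0,"ay":0,"az":-0.532,"gripper":0.015},{"x":0.005,"y":0.465,"z":0.06,"ax":0,"ay":0,"az":-0.532,"gripper":0.015},{"x":0.005,"y":0.465,"z":0.06,"ax":0,"ay":0,"az":-0.532,"gripper":0.015}]}}

```text
t: 11.83
tool_pos: [0.5611, -0.064, 0.0726]
ee_rot: [0.947, 0.323, 0.0, 0.0]
wrist_force: [0.2, 0.2, -1.8]
width: 0.255
grasp_force: 29.9
```

```bash
python3 - <<'E'
from h import *
shot('wrist','place12'); delta((.5619,-.0640,.027,.656))
E
```

```text
now 11.8833 [ 0.5614 -0.0643  0.073 ] [9.466e-01 3.225e-01 1.000e-03 5.000e-04] q [-0.23  0.59  1.84  0.    0.71  0.68]
to [ 0.5619 -0.064   0.027   0.656 ] shift [0.0005 0.     0.046 ] rot [ 0.0017 -0.0015  0.0008]
```

View pics/place12.png

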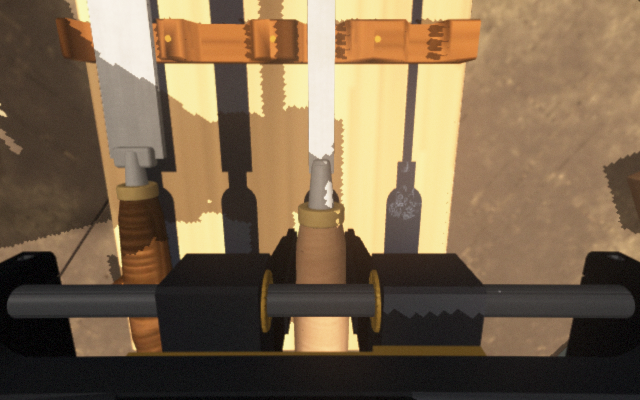

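The 12 mm blade (320,60) is over the lane_12 slot, with chisel_32 seated at the left. Now lower, release and rise.

Emit:
{"method": "apply_moves", "body": {"commands": [{"x":0.0005,"y":0,"z":0.014,"ax":0,"ay":0,"az":0,"gripper":0.015},{"x":0.0005,"y":0,"z":0.026,"ax":0,"ay":0,"az":0,"gripper":0.015},{"x":0.0005,"y":0,"z":0.036,"ax":0,"ay":0,"az":0,"gripper":0.015},{"x":0.0005,"y":0,"z":0.042,"ax":0,"ay":0,"az":0,"gripper":0.015},{"x":0.0005,"y":0,"z":0.045,"ax":0,"ay":0,"az":0,"gripper":0.015},{"x":0.0005,"y":0,"z":0.046,"ax":0,"ay":0,"az":0,"gripper":0.015},{"x":0.0005,"y":0,"z":0.046,"ax":0,"ay":0,"az":0,"gripper":0.015}]}}

```text
t: 12.47
tool_pos: [0.5614, -0.0645, 0.0266]
ee_rot: [0.947, 0.322, 0.001, 0.0]
wrist_force: [-1.2, 0.8, 3.0]
width: 0.255
grasp_force: 29.9
```

Emit:
{"method": "apply_moves", "body": {"commands": [{"x":0,"y":0,"z":0,"ax":0,"ay":0,"az":0,"gripper":0.046},{"x":0,"y":0,"z":0,"ax":0,"ay":0,"az":0,"gripper":0.046},{"x":0,"y":0,"z":0,"ax":0,"ay":0,"az":0,"gripper":0.046},{"x":0,"y":0,"z":0,"ax":0,"ay":0,"az":0,"gripper":0.046},{"x":0,"y":0,"z":-0.03,"ax":0,"ay":0,"az":0,"gripper":0.046},{"x":0,"y":0,"z":-0.07,"ax":0,"ay":0,"az":0,"gripper":0.05},{"x":0,"y":0,"z":-0.105,"ax":0,"ay":0,"az":0,"gripper":0.05},{"x":0,"y":0,"z":-0.105,"ax":0,"ay":0,"az":0,"gripper":0.055}]}}

```text
t: 13.13
tool_pos: [0.5636, -0.0652, 0.1368]
ee_rot: [0.947, 0.322, 0.004, 0.003]
wrist_force: [-0.1, 0.3, 0.0]
width: 0.551
grasp_force: 0.0
```

```bash
python3 - <<'E'
from h import *
delta((.4916,-.2933,.13,.017))
E
```

```text
now 13.1333 [ 0.5636 -0.0652  0.1368] [0.9467 0.3221 0.0042 0.0026] q [-0.23  0.5   1.79  0.    0.84  0.68]
to [ 0.4916 -0.2933  0.13    0.017 ] shift [-0.1962  0.1368  0.0066] rot [ 0.0054 -0.0085  0.6389]
```

Emit:
{"method": "apply_moves", "body": {"commands": [{"x":-0.195,"y":0.139,"z":0,"ax":0,"ay":0,"az":0.639,"gripper":0.055},{"x":-0.195,"y":0.139,"z":0,"ax":0,"ay":0,"az":0.639,"gripper":0.055},{"x":-0.195,"y":0.139,"z":0,"ax":0,"ay":0,"az":0.639,"gripper":0.055},{"x":-0.195,"y":0.139,"z":0,"ax":0,"ay":0,"az":0.639,"gripper":0.055},{"x":-0.195,"y":0.139,"z":0,"ax":0,"ay":0,"az":0.639,"gripper":0.055},{"x":-0.195,"y":0.139,"z":0,"ax":0,"ay":0,"az":0.639,"gripper":0.055},{"x":-0.195,"y":0.139,"z":0,"ax":0,"ay":0,"az":0.639,"gripper":0.055},{"x":-0.195,"y":0.139,"z":0,"ax":0,"ay":0,"az":0.639,"gripper":0.055},{"x":-0.195,"y":0.139,"z":0,"ax":0,"ay":0,"az":0.639,"gripper":0.055},{"x":-0.195,"y":0.139,"z":0,"ax":0,"ay":0,"az":0.639,"gripper":0.055},{"x":-0.195,"y":0.139,"z":0,"ax":0,"ay":0,"az":0.639,"gripper":0.055},{"x":-0.195,"y":0.139,"z":0,"ax":0,"ay":0,"az":0.639,"gripper":0.055}]}}

```text
t: 14.13
tool_pos: [0.4917, -0.2927, 0.1307]
ee_rot: [1.0, 0.009, 0.0, 0.0]
wrist_force: [0.1, -0.2, -0.4]
width: 0.577
grasp_force: 0.0
```

```bash
python3 - <<'E'
from h import *
under('u6'); delta((.4916,-.2933,.004,.017))
E
```

```text
-0.04 ymid 0.0023 w 0.0241 z 0.0254
-0.02 ymid 0.0018 w 0.0228 z 0.0247
0.0 ymid 0.0018 w 0.0227 z 0.024
0.02 ymid 0.0018 w 0.019 z 0.0223
0.04 ymid 0.0014 w 0.0066 z 0.0114
0.06 ymid 0.0013 w 0.0049 z 0.0065
0.08 ymid 0.0013 w 0.0048 z 0.007
0.1 ymid 0.001 w 0.0055 z 0.0066
0.12 ymid 0.0009 w 0.0054 z 0.0062
0.14 ymid 0.0009 w 0.0053 z 0.0056
xmax 0.1469
now 14.1833 [ 0.4917 -0.2929  0.1307] [1.0e+00 9.1e-03 4.0e-04 1.0e-04] q [-0.65  0.52  1.78  0.    0.85  0.9 ]
to [ 0.4916 -0.2933  0.004   0.017 ] shift [-0.0002  0.0004  0.1267] rot [ 0.0002 -0.0008  0.0013]
```

Emit:
{"method": "apply_moves", "body": {"commands": [{"x":0,"y":0.001,"z":0.035,"ax":0,"ay":0,"az":-0.008,"gripper":0.055},{"x":0,"y":0.001,"z":0.07,"ax":0,"ay":0,"az":-0.008,"gripper":0.055},{"x":0,"y":0.001,"z":0.1,"ax":0,"ay":0,"az":-0.008,"gripper":0.055},{"x":0,"y":0.001,"z":0.118,"ax":0,"ay":0,"az":-0.008,"gripper":0.055},{"x":0,"y":0.001,"z":0.126,"ax":0,"ay":0,"az":-0.008,"gripper":0.055},{"x":0,"y":0.001,"z":0.126,"ax":0,"ay":0,"az":-0.008,"gripper":0.055},{"x":0,"y":0.001,"z":0.126,"ax":0,"ay":0,"az":-0.008,"gripper":0.012},{"x":0,"y":0.001,"z":0.126,"ax":0,"ay":0,"az":-0.008,"gripper":0.012},{"x":0,"y":0.001,"z":0.126,"ax":0,"ay":0,"az":-0.008,"gripper":0.012},{"x":0,"y":0.001,"z":0.126,"ax":0,"ay":0,"az":-0.008,"gripper":0.012},{"x":0,"y":0.001,"z":0.126,"ax":0,"ay":0,"az":-0.008,"gripper":0.012},{"x":0,"y":0.001,"z":0.126,"ax":0,"ay":0,"az":-0.008,"gripper":0.012},{"x":0,"y":0.001,"z":0.126,"ax":0,"ay":0,"az":-0.008,"gripper":0.012},{"x":0,"y":0.001,"z":0.126,"ax":0,"ay":0,"az":-0.008,"gripper":0.012},{"x":0,"y":0.001,"z":0.126,"ax":0,"ay":0,"az":-0.008,"gripper":0.012},{"x":0,"y":0.001,"z":0.1,"ax":0,"ay":0,"az":-0.008,"gripper":0.012},{"x":0,"y":0.001,"z":0.06,"ax":0,"ay":0,"az":-0.008,"gripper":0.012},{"x":0,"y":0.001,"z":0.02,"ax":0,"ay":0,"az":-0.008,"gripper":0.012},{"x":0,"y":0.001,"z":0,"ax":0,"ay":0,"az":-0.008,"gripper":0.012},{"x":0,"y":0.001,"z":0,"ax":0,"ay":0,"az":-0.008,"gripper":0.012}]}}

```text
t: 15.85
tool_pos: [0.4928, -0.2957, 0.1353]
ee_rot: [1.0, 0.012, 0.003, 0.002]
wrist_force: [1.0, 0.1, -1.7]
width: 0.252
grasp_force: 30.0
```

```bash
python3 - <<'E'
from h import *
s=state(); print(s['width']*.0951,s['grasp_force'],s['wrist_force'].round(1))
inhand('hand6')
delta((.5960,-.1084,.13,.656))
E
```

```text
0.023948917430353732 29.992968142032623 [ 1.   0.1 -1.7]
n 3702 max x (edge, expect .164) 0.1157
0.02 ymid 0.001 w 0.0198 z -0.0077
0.04 ymid 0.0007 w 0.0067 z 0.0006
0.06 ymid 0.0007 w 0.0057 z 0.0009
0.08 ymid 0.0005 w 0.0059 z 0.0012
0.1 ymid 0.0005 w 0.0058 z 0.0013
now 15.9 [ 0.4919 -0.2951  0.1326] [0.9999 0.0124 0.002  0.0013] q [-0.66  0.51  1.78  0.    0.85  0.89]
to [ 0.596  -0.1084  0.13    0.656 ] shift [ 0.1087 -0.1841  0.0026] rot [ 0.0038 -0.0029 -0.6311]
```

Emit:
{"method": "apply_moves", "body": {"commands": [{"x":0.109,"y":-0.184,"z":0,"ax":0,"ay":0,"az":-0.631,"gripper":0.012},{"x":0.109,"y":-0.184,"z":0,"ax":0,"ay":0,"az":-0.631,"gripper":0.012},{"x":0.109,"y":-0.184,"z":0,"ax":0,"ay":0,"az":-0.631,"gripper":0.012},{"x":0.109,"y":-0.184,"z":0,"ax":0,"ay":0,"az":-0.631,"gripper":0.012},{"x":0.109,"y":-0.184,"z":0,"ax":0,"ay":0,"az":-0.631,"gripper":0.012},{"x":0.109,"y":-0.184,"z":0,"ax":0,"ay":0,"az":-0.631,"gripper":0.012},{"x":0.109,"y":-0.184,"z":0,"ax":0,"ay":0,"az":-0.631,"gripper":0.012},{"x":0.109,"y":-0.184,"z":0,"ax":0,"ay":0,"az":-0.631,"gripper":0.012},{"x":0.109,"y":-0.184,"z":0,"ax":0,"ay":0,"az":-0.631,"gripper":0.012},{"x":0.109,"y":-0.184,"z":0.03,"ax":0,"ay":0,"az":-0.631,"gripper":0.012},{"x":0.109,"y":-0.184,"z":0.06,"ax":0,"ay":0,"az":-0.631,"gripper":0.012},{"x":0.109,"y":-0.184,"z":0.06,"ax":0,"ay":0,"az":-0.631,"gripper":0.012},{"x":0.109,"y":-0.184,"z":0.06,"ax":0,"ay":0,"az":-0.631,"gripper":0.012},{"x":0.109,"y":-0.184,"z":0.06,"ax":0,"ay":0,"az":-0.631,"gripper":0.012}]}}

```text
t: 17.07
tool_pos: [0.5961, -0.1092, 0.0719]
ee_rot: [0.947, 0.321, 0.001, 0.0]
wrist_force: [0.2, 1.2, -1.5]
width: 0.249
grasp_force: 30.0
```

```bash
python3 - <<'E'
from h import *
shot('wrist','place6'); delta((.5960,-.1084,.0265,.656))
E
```

```text
now 17.1167 [ 0.5963 -0.109   0.0723] [9.469e-01 3.215e-01 1.100e-03 7.000e-04] q [-0.29  0.63  1.74  0.    0.77  0.63]
to [ 0.596  -0.1084  0.0265  0.656 ] shift [ 0.     -0.0007  0.0458] rot [ 0.0021 -0.0016 -0.0014]
```

View pics/place6.png

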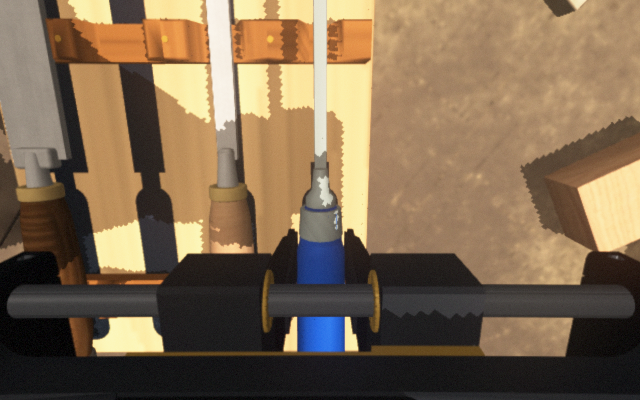

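Blue blade (320,60) lines up with the last slot. Now lower and release.

Emit:
{"method": "apply_moves", "body": {"commands": [{"x":0,"y":-0.001,"z":0.014,"ax":0,"ay":0,"az":-0.001,"gripper":0.012},{"x":0,"y":-0.001,"z":0.026,"ax":0,"ay":0,"az":-0.001,"gripper":0.012},{"x":0,"y":-0.001,"z":0.035,"ax":0,"ay":0,"az":-0.001,"gripper":0.012},{"x":0,"y":-0.001,"z":0.041,"ax":0,"ay":0,"az":-0.001,"gripper":0.012},{"x":0,"y":-0.001,"z":0.044,"ax":0,"ay":0,"az":-0.001,"gripper":0.012},{"x":0,"y":-0.001,"z":0.045,"ax":0,"ay":0,"az":-0.001,"gripper":0.012},{"x":0,"y":-0.001,"z":0.045,"ax":0,"ay":0,"az":-0.001,"gripper":0.012}]}}

```text
t: 17.7
tool_pos: [0.595, -0.1073, 0.0271]
ee_rot: [0.947, 0.323, 0.0, 0.0]
wrist_force: [-7.4, 0.3, 14.2]
width: 0.25
grasp_force: 30.0
```

Emit:
{"method": "apply_moves", "body": {"commands": [{"x":0,"y":0,"z":0,"ax":0,"ay":0,"az":0,"gripper":0.046},{"x":0,"y":0,"z":0,"ax":0,"ay":0,"az":0,"gripper":0.046},{"x":0,"y":0,"z":0,"ax":0,"ay":0,"az":0,"gripper":0.046},{"x":0,"y":0,"z":0,"ax":0,"ay":0,"az":0,"gripper":0.046},{"x":0,"y":0,"z":-0.03,"ax":0,"ay":0,"az":0,"gripper":0.046},{"x":0,"y":0,"z":-0.07,"ax":0,"ay":0,"az":0,"gripper":0.05},{"x":0,"y":0,"z":-0.105,"ax":0,"ay":0,"az":0,"gripper":0.05},{"x":0,"y":0,"z":-0.105,"ax":0,"ay":0,"az":0,"gripper":0.055},{"x":0,"y":0,"z":-0.105,"ax":0,"ay":0,"az":0,"gripper":0.055},{"x":0,"y":0,"z":-0.105,"ax":0,"ay":0,"az":0,"gripper":0.055}]}}

```text
t: 18.53
tool_pos: [0.5948, -0.1072, 0.1303]
ee_rot: [0.947, 0.323, 0.0, 0.0]
wrist_force: [0.3, 0.1, -1.2]
width: 0.577
grasp_force: 0.0
```

```bash
python3 - <<'E'
from h import *
shot('wrist','after6')
delta((.473,-.4009,.13,.038))
E
```

```text
now 18.5833 [ 0.5946 -0.1071  0.1296] [ 9.466e-01  3.226e-01 -4.000e-04 -3.000e-04] q [-0.29  0.56  1.7   0.    0.89  0.63]
to [ 0.473  -0.4009  0.13    0.038 ] shift [-0.2757  0.1584 -0.0004] rot [-6.000e-04  8.000e-04  6.189e-01]
```

View pics/after6.png

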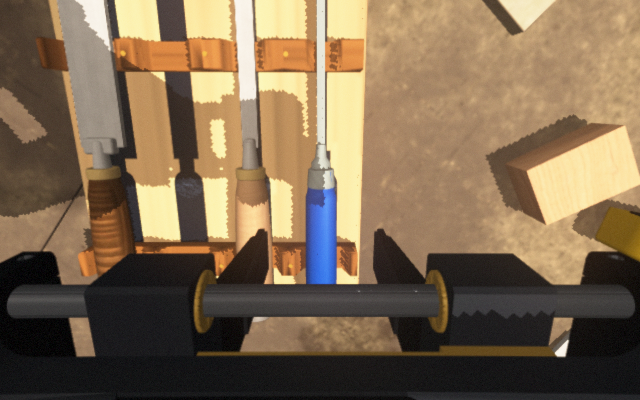

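```bash
python3 - <<'E'
from h import *
f=np.load('pics/after6.npz'); d=f['d']; P=cloud('wrist',d,np.zeros(3),[0,0,0,1]); Z=f['tp'][2]-P[...,2]
for c in (0,-.056,-.168):
  for a in np.arange(0,.13,.02):
    k=(P[...,0]>a)&(P[...,0]<a+.02)&(abs(P[...,1]-c)<.02)&(d>0)
    k[240:]=0
    hi=np.percentile(Z[k],95) if k.any() else 0
    k&=Z>.022
    print(c,a.round(2),'ymid',((P[k][:,1].min()+P[k][:,1].max())/2).round(4) if k.any() else '','w',np.ptp(P[k][:,1]).round(4) if k.any() else '','z95',round(float(hi),4))
E
```

```text
0 0.0 ymid 0.0004 w 0.0225 z95 0.0443
0 0.02 ymid 0.0004 w 0.019 z95 0.0418
0 0.04 ymid 0.0004 w 0.0068 z95 0.0277
0 0.06 ymid 0.0004 w 0.0053 z95 0.0274
0 0.08 ymid 0.0 w 0.0398 z95 0.035
0 0.1 ymid -0.0 w 0.04 z95 0.0356
0 0.12 ymid 0.0001 w 0.0056 z95 0.0273
-0.056 0.0 ymid -0.053 w 0.0245 z95 0.0448
-0.056 0.02 ymid -0.0528 w 0.0212 z95 0.0423
-0.056 0.04 ymid -0.0533 w 0.0124 z95 0.0344
-0.056 0.06 ymid -0.0532 w 0.0123 z95 0.0281
-0.056 0.08 ymid -0.056 w 0.04 z95 0.0341
-0.056 0.1 ymid -0.056 w 0.04 z95 0.0353
-0.056 0.12 ymid -0.0532 w 0.0126 z95 0.0263
-0.168 0.0 ymid -0.1639 w 0.024 z95 0.0448
-0.168 0.02 ymid -0.1628 w 0.0268 z95 0.0425
-0.168 0.04 ymid -0.1653 w 0.0336 z95 0.0351
-0.168 0.06 ymid -0.165 w 0.0337 z95 0.0284
-0.168 0.08 ymid -0.1681 w 0.0398 z95 0.0279
-0.168 0.1 ymid -0.1682 w 0.0395 z95 0.0278
-0.168 0.12 ymid -0.1652 w 0.0338 z95 0.0267
```

Blue chisel (320,180) is seated in the narrowest lane, and the heights are consistent with bottoming out. The last one is chisel_20.

Emit:
{"method": "apply_moves", "body": {"commands": [{"x":-0.276,"y":0.158,"z":0,"ax":0,"ay":0,"az":0.619,"gripper":0.055},{"x":-0.276,"y":0.158,"z":0,"ax":0,"ay":0,"az":0.619,"gripper":0.055},{"x":-0.276,"y":0.158,"z":0,"ax":0,"ay":0,"az":0.619,"gripper":0.055},{"x":-0.276,"y":0.158,"z":0,"ax":0,"ay":0,"az":0.619,"gripper":0.055},{"x":-0.276,"y":0.158,"z":0,"ax":0,"ay":0,"az":0.619,"gripper":0.055},{"x":-0.276,"y":0.158,"z":0,"ax":0,"ay":0,"az":0.619,"gripper":0.055},{"x":-0.276,"y":0.158,"z":0,"ax":0,"ay":0,"az":0.619,"gripper":0.055},{"x":-0.276,"y":0.158,"z":0,"ax":0,"ay":0,"az":0.619,"gripper":0.055},{"x":-0.276,"y":0.158,"z":0,"ax":0,"ay":0,"az":0.619,"gripper":0.055},{"x":-0.276,"y":0.158,"z":0,"ax":0,"ay":0,"az":0.619,"gripper":0.055},{"x":-0.276,"y":0.158,"z":0,"ax":0,"ay":0,"az":0.619,"gripper":0.055},{"x":-0.276,"y":0.158,"z":0,"ax":0,"ay":0,"az":0.619,"gripper":0.055},{"x":-0.276,"y":0.158,"z":0,"ax":0,"ay":0,"az":0.619,"gripper":0.055}]}}

```text
t: 19.67
tool_pos: [0.4736, -0.3997, 0.1304]
ee_rot: [1.0, 0.02, 0.0, -0.0]
wrist_force: [-0.2, -0.2, 0.6]
width: 0.582
grasp_force: 0.0
```

```bash
python3 - <<'E'
from h import *
under('u20'); delta((.473,-.4009,.004,.038))
E
```

```text
-0.04 ymid 0.0026 w 0.0285 z 0.029
-0.02 ymid 0.0026 w 0.0262 z 0.0273
0.0 ymid 0.0026 w 0.0241 z 0.0253
0.02 ymid 0.0026 w 0.0223 z 0.0231
0.04 ymid 0.0026 w 0.0189 z 0.0166
0.06 ymid 0.0022 w 0.0194 z 0.0081
0.08 ymid 0.0025 w 0.0198 z 0.0076
0.1 ymid 0.0025 w 0.0195 z 0.0066
0.12 ymid 0.0025 w 0.0192 z 0.0067
0.14 ymid 0.0024 w 0.0188 z 0.0058
xmax 0.1469
now 19.7167 [ 0.4736 -0.3998  0.1306] [ 9.998e-01  1.970e-02  2.000e-04 -1.000e-04] q [-0.81  0.57  1.66  0.    0.91  0.72]
to [ 0.473  -0.4009  0.004   0.038 ] shift [-0.0007  0.0011  0.1266] rot [-0.0002 -0.0005  0.0014]
```

Emit:
{"method": "apply_moves", "body": {"commands": [{"x":0,"y":0.002,"z":0.035,"ax":0,"ay":0,"az":0,"gripper":0.055},{"x":0,"y":0.002,"z":0.07,"ax":0,"ay":0,"az":0,"gripper":0.055},{"x":0,"y":0.002,"z":0.1,"ax":0,"ay":0,"az":0,"gripper":0.055},{"x":0,"y":0.002,"z":0.118,"ax":0,"ay":0,"az":0,"gripper":0.055},{"x":0,"y":0.002,"z":0.126,"ax":0,"ay":0,"az":0,"gripper":0.055},{"x":0,"y":0.002,"z":0.126,"ax":0,"ay":0,"az":0,"gripper":0.055},{"x":0,"y":0.002,"z":0.126,"ax":0,"ay":0,"az":0,"gripper":0.015},{"x":0,"y":0.002,"z":0.126,"ax":0,"ay":0,"az":0,"gripper":0.015},{"x":0,"y":0.002,"z":0.126,"ax":0,"ay":0,"az":0,"gripper":0.015},{"x":0,"y":0.002,"z":0.126,"ax":0,"ay":0,"az":0,"gripper":0.015},{"x":0,"y":0.002,"z":0.126,"ax":0,"ay":0,"az":0,"gripper":0.015},{"x":0,"y":0.002,"z":0.126,"ax":0,"ay":0,"az":0,"gripper":0.015},{"x":0,"y":0.002,"z":0.126,"ax":0,"ay":0,"az":0,"gripper":0.015},{"x":0,"y":0.002,"z":0.126,"ax":0,"ay":0,"az":0,"gripper":0.015},{"x":0,"y":0.002,"z":0.126,"ax":0,"ay":0,"az":0,"gripper":0.015},{"x":0,"y":0.002,"z":0.1,"ax":0,"ay":0,"az":0,"gripper":0.015},{"x":0,"y":0.002,"z":0.06,"ax":0,"ay":0,"az":0,"gripper":0.015},{"x":0,"y":0.002,"z":0.02,"ax":0,"ay":0,"az":0,"gripper":0.015},{"x":0,"y":0.002,"z":0,"ax":0,"ay":0,"az":0,"gripper":0.015},{"x":0,"y":0.002,"z":0,"ax":0,"ay":0,"az":0,"gripper":0.015}]}}

```text
t: 21.38
tool_pos: [0.4744, -0.4042, 0.1354]
ee_rot: [1.0, 0.019, 0.003, 0.003]
wrist_force: [0.3, -0.5, -1.7]
width: 0.261
grasp_force: 30.0
```

```bash
python3 - <<'E'
from h import *
s=state(); print(s['width']*.0951,s['grasp_force'],s['wrist_force'].round(1))
inhand('hand20')
delta((.5277,-.0196,.13,.656))
E
```

```text
0.024791002158287764 29.95949285086681 [ 0.3 -0.5 -1.7]
n 9362 max x (edge, expect .164) 0.1157
0.02 ymid 0.0007 w 0.0221 z -0.0107
0.04 ymid -0.0003 w 0.0202 z -0.0021
0.06 ymid -0.0003 w 0.0203 z -0.0012
0.08 ymid -0.0004 w 0.0204 z -0.0007
0.1 ymid -0.0006 w 0.0202 z -0.0003
now 21.4333 [ 0.4736 -0.4035  0.1327] [0.9998 0.0189 0.0017 0.0015] q [-0.81  0.57  1.65  0.    0.91  0.72]
to [ 0.5277 -0.0196  0.13    0.656 ] shift [ 0.0686 -0.3816  0.0017] rot [ 0.004  -0.0022 -0.6182]
```

Emit:
{"method": "apply_moves", "body": {"commands": [{"x":0.069,"y":-0.382,"z":0,"ax":0,"ay":0,"az":-0.618,"gripper":0.015},{"x":0.069,"y":-0.382,"z":0,"ax":0,"ay":0,"az":-0.618,"gripper":0.015},{"x":0.069,"y":-0.382,"z":0,"ax":0,"ay":0,"az":-0.618,"gripper":0.015},{"x":0.069,"y":-0.382,"z":0,"ax":0,"ay":0,"az":-0.618,"gripper":0.015},{"x":0.069,"y":-0.382,"z":0,"ax":0,"ay":0,"az":-0.618,"gripper":0.015},{"x":0.069,"y":-0.382,"z":0,"ax":0,"ay":0,"az":-0.618,"gripper":0.015},{"x":0.069,"y":-0.382,"z":0,"ax":0,"ay":0,"az":-0.618,"gripper":0.015},{"x":0.069,"y":-0.382,"z":0,"ax":0,"ay":0,"az":-0.618,"gripper":0.015},{"x":0.069,"y":-0.382,"z":0,"ax":0,"ay":0,"az":-0.618,"gripper":0.015},{"x":0.069,"y":-0.382,"z":0,"ax":0,"ay":0,"az":-0.618,"gripper":0.015},{"x":0.069,"y":-0.382,"z":0,"ax":0,"ay":0,"az":-0.618,"gripper":0.015},{"x":0.069,"y":-0.382,"z":0,"ax":0,"ay":0,"az":-0.618,"gripper":0.015},{"x":0.069,"y":-0.382,"z":0,"ax":0,"ay":0,"az":-0.618,"gripper":0.015},{"x":0.069,"y":-0.382,"z":0,"ax":0,"ay":0,"az":-0.618,"gripper":0.015},{"x":0.069,"y":-0.382,"z":0.03,"ax":0,"ay":0,"az":-0.618,"gripper":0.015},{"x":0.069,"y":-0.382,"z":0.06,"ax":0,"ay":0,"az":-0.618,"gripper":0.015},{"x":0.069,"y":-0.382,"z":0.06,"ax":0,"ay":0,"az":-0.618,"gripper":0.015},{"x":0.069,"y":-0.382,"z":0.06,"ax":0,"ay":0,"az":-0.618,"gripper":0.015},{"x":0.069,"y":-0.382,"z":0.06,"ax":0,"ay":0,"az":-0.618,"gripper":0.015}]}}

```text
t: 23.02
tool_pos: [0.5281, -0.0193, 0.0716]
ee_rot: [0.947, 0.322, 0.001, 0.0]
wrist_force: [0.6, 0.6, -1.0]
width: 0.259
grasp_force: 30.0
```

```bash
python3 - <<'E'
from h import *
shot('wrist','place20'); delta((.5277,-.0196,.027,.656))
E
```

```text
now 23.0667 [ 0.5283 -0.0192  0.072 ] [9.468e-01 3.217e-01 1.100e-03 6.000e-04] q [-0.16  0.55  1.93 -0.    0.65  0.75]
to [ 0.5277 -0.0196  0.027   0.656 ] shift [-0.0008 -0.0002  0.045 ] rot [ 0.0018 -0.0017 -0.001 ]
```

View pics/place20.png

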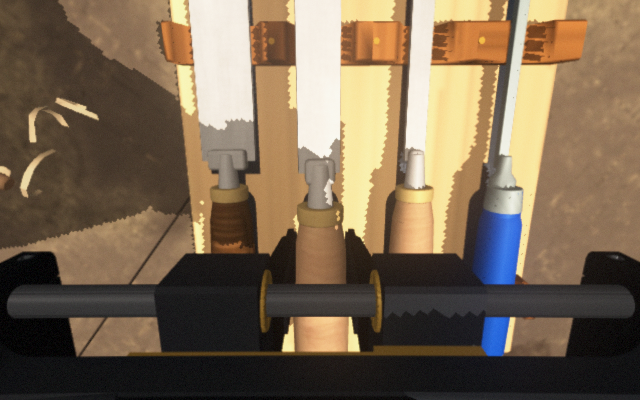

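The 20 mm blade (320,60) is over the last free slot. Lowering and releasing it.

Emit:
{"method": "apply_moves", "body": {"commands": [{"x":-0.001,"y":0,"z":0.014,"ax":0,"ay":0,"az":0,"gripper":0.015},{"x":-0.001,"y":0,"z":0.026,"ax":0,"ay":0,"az":0,"gripper":0.015},{"x":-0.001,"y":0,"z":0.035,"ax":0,"ay":0,"az":0,"gripper":0.015},{"x":-0.001,"y":0,"z":0.041,"ax":0,"ay":0,"az":0,"gripper":0.015},{"x":-0.001,"y":0,"z":0.044,"ax":0,"ay":0,"az":0,"gripper":0.015},{"x":-0.001,"y":0,"z":0.045,"ax":0,"ay":0,"az":0,"gripper":0.015},{"x":-0.001,"y":0,"z":0.045,"ax":0,"ay":0,"az":0,"gripper":0.015}]}}

```text
t: 23.65
tool_pos: [0.5272, -0.0193, 0.0268]
ee_rot: [0.947, 0.322, 0.001, 0.0]
wrist_force: [-3.0, -0.3, 6.8]
width: 0.259
grasp_force: 29.9
```

Emit:
{"method": "apply_moves", "body": {"commands": [{"x":0,"y":0,"z":0,"ax":0,"ay":0,"az":0,"gripper":0.042},{"x":0,"y":0,"z":0,"ax":0,"ay":0,"az":0,"gripper":0.042},{"x":0,"y":0,"z":0,"ax":0,"ay":0,"az":0,"gripper":0.042},{"x":0,"y":0,"z":0,"ax":0,"ay":0,"az":0,"gripper":0.042},{"x":0,"y":0,"z":-0.03,"ax":0,"ay":0,"az":0,"gripper":0.042},{"x":0,"y":0,"z":-0.07,"ax":0,"ay":0,"az":0,"gripper":0.042},{"x":0,"y":0,"z":-0.11,"ax":0,"ay":0,"az":0,"gripper":0.05},{"x":0,"y":0,"z":-0.15,"ax":0,"ay":0,"az":0,"gripper":0.05},{"x":0,"y":0,"z":-0.19,"ax":0,"ay":0,"az":0,"gripper":0.06},{"x":0,"y":0,"z":-0.23,"ax":0,"ay":0,"az":0,"gripper":0.06},{"x":0,"y":0,"z":-0.25,"ax":0,"ay":0,"az":0,"gripper":0.06},{"x":-0.04,"y":0,"z":-0.25,"ax":0,"ay":0,"az":0,"gripper":0.06},{"x":-0.04,"y":0,"z":-0.25,"ax":0,"ay":0,"az":0,"gripper":0.06},{"x":-0.04,"y":0,"z":-0.25,"ax":0,"ay":0,"az":0,"gripper":0.06},{"x":-0.04,"y":0,"z":-0.25,"ax":0,"ay":0,"az":0,"gripper":0.06}]}}

```text
t: 24.9
tool_pos: [0.4952, -0.0436, 0.2757]
ee_rot: [0.947, 0.322, 0.0, 0.0]
wrist_force: [0.6, -0.0, -0.0]
width: 0.626
grasp_force: 0.0
```

```bash
cat > chk.py <<'E'
from h import *
p,d=shot('wrist','final1'); f=np.load('pics/final1.npz'); P=cloud('wrist',d,f['tp'],f['q'])
P[...,2]+=.0025
H0=np.array([.5012,-.0754]); yh=-np.array([np.cos(.656),np.sin(.656)]); xh=np.array([yh[1],-yh[0]])
T=np.stack([(P[...,:2]-H0)@xh,(P[...,:2]-H0)@yh,P[...,2]],-1); ok=d>0
m=ok&(T[...,2]>.0365)&(abs(T[...,0])<.12)
for nm,yc in(('handle',0),('blade',-.16)):
    k=(m&(abs(T[...,1]-yc)<.012)&(T[...,2]<.041)).astype(np.uint8); n,l,s,_=cv2.connectedComponentsWithStats(k)
    print(nm,'teeth x',sorted([tuple(T[l==i].mean(0).round(4)) for i in range(1,n) if s[i,4]>15]))
for n,c in(('6',-.084),('12',-.028),('20',.028),('32',.084)):
    print(n)
    for a,b in((-.225,-.20),(-.2,-.175),(-.145,-.12),(-.12,-.1),(-.05,-.03),(-.03,-.012),(.012,.03),(.03,.06)):
        k=ok&(T[...,1]>a)&(T[...,1]<b)&(abs(T[...,0]-c)<.026)&(T[...,2]>.0225)
        if k.sum()>5: X=T[k]; print('  y%.3f'%((a+b)/2),'xmid-c %.4f'%((X[:,0].min()+X[:,0].max())/2-c),'w %.4f'%np.ptp(X[:,0]),'ztop %.4f'%np.percentile(X[:,2],90),'yrange %.3f %.3f'%(X[:,1].min(),X[:,1].max()))
E
python3 chk.py
```

```text
handle teeth x [(np.float64(-0.109), np.float64(-0.0004), np.float64(0.0382)), (np.float64(-0.0709), np.float64(0.0004), np.float64(0.0388)), (np.float64(-0.0558), np.float64(-0.0), np.float64(0.0382)), (np.float64(-0.0), np.float64(0.0), np.float64(0.0382)), (np.float64(0.0553), np.float64(-0.0001), np.float64(0.0383)), (np.float64(0.1084), np.float64(-0.0003), np.float64(0.0382))]
blade teeth x [(np.float64(-0.1046), np.float64(-0.1597), np.float64(0.0376)), (np.float64(-0.0577), np.float64(-0.1601), np.float64(0.0376)), (np.float64(-0.0021), np.float64(-0.1598), np.float64(0.0375)), (np.float64(0.0527), np.float64(-0.1603), np.float64(0.0375)), (np.float64(0.1092), np.float64(-0.1601), np.float64(0.0374))]
6
  y-0.188 xmid-c 0.0017 w 0.0077 ztop 0.0306 yrange -0.192 -0.175
  y-0.133 xmid-c 0.0020 w 0.0062 ztop 0.0306 yrange -0.145 -0.120
  y-0.110 xmid-c 0.0018 w 0.0063 ztop 0.0306 yrange -0.120 -0.100
  y-0.040 xmid-c 0.0015 w 0.0249 ztop 0.0479 yrange -0.050 -0.030
  y-0.021 xmid-c 0.0014 w 0.0249 ztop 0.0481 yrange -0.030 -0.012
  y0.021 xmid-c 0.0011 w 0.0251 ztop 0.0483 yrang
[... 766 characters left out ...]
 w 0.0520 ztop 0.3958 yrange -0.050 -0.030
  y-0.021 xmid-c 0.0014 w 0.0267 ztop 0.0509 yrange -0.030 -0.012
  y0.021 xmid-c 0.0015 w 0.0274 ztop 0.0513 yrange 0.012 0.030
  y0.045 xmid-c 0.0016 w 0.0254 ztop 0.0508 yrange 0.030 0.044
32
  y-0.188 xmid-c -0.0009 w 0.0320 ztop 0.0291 yrange -0.193 -0.175
  y-0.133 xmid-c -0.0009 w 0.0320 ztop 0.0306 yrange -0.145 -0.121
  y-0.110 xmid-c -0.0011 w 0.0321 ztop 0.0316 yrange -0.120 -0.100
  y-0.040 xmid-c -0.0001 w 0.0519 ztop 0.3938 yrange -0.050 -0.030
  y-0.021 xmid-c -0.0029 w 0.0462 ztop 0.3671 yrange -0.030 -0.012
  y0.021 xmid-c -0.0019 w 0.0261 ztop 0.0515 yrange 0.012 0.030
  y0.045 xmid-c -0.0016 w 0.0252 ztop 0.0507 yrange 0.030 0.044
```

View pics/final1.png

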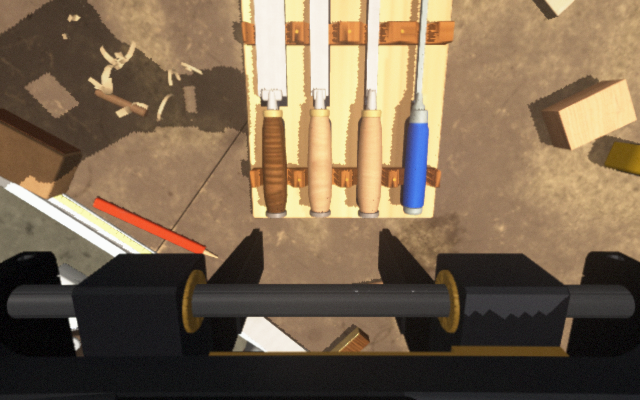

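All four are seated, at image columns 274, 320, 369 and 415, and within 2 mm of their lane middles. The tops are at the expected 48 to 52 mm and the handle ends about 43 mm past the notch, inside the tray edge.

```bash
python3 -c "
from workcell import *
print(job_done())"
```

```text
the job is handed in; nothing more can be done
None
```

All four chisels are in their own lanes, measured within about 2 mm of each lane's middle and fully down, and I handed the job in at about 25 s of the 99 s allowed; no verdict came back.

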